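Tare the counting scale with the parts tray on it

ROBOT

A 6-joint arm with a two-finger parallel gripper is mounted at the origin on the work surface. World frame = base frame: x ahead of the robot, y to its left, z up, the work surface at z = 0. Lengths are in mm, angles in rad, forces in N, time in s.
With the tool pointing down it reaches from about 225 to 875 mm from the base axis. Payload 3.4 kg.
Tool frame: the origin (TCP) lies on the centre line of the jaws, within the pads' length; the fingertips stand 19 mm ahead of it and the grasp point (between the pads) is the TCP (r.tcp_to_tips is the distance from the TCP to the fingertips, in mm); z points along the fingers, y is the direction in which the jaws open and shut (so a half turn about z gives the same grasp; the last joint's range is limited). The gripper opens to 85 mm and grips with 20 to 120 N. Pads are 22 mm wide; open, the fingers measure 114 mm over their backs; the gripper's body (76 mm by 85 mm) begins 54 mm behind the grasp point. The pads swing forward as they close: fully open they stand 13 mm farther back than shut.
Start: joints at [1.006, 0.276, 1.505, -0, 1.361, -0.121], TCP at [246.91, 519.323, 250.328] pointing down, gripper open.
Joint ranges: [-2.89, 2.89], [-0.75, 2.08], [0.22, 2.7], [-1.18, 4.32], [0.11, 2.71], [-2.7, 2.7]. Speed limits (rad/s): [2.57, 2.57, 3.14, 3.14, 3.14, 3.14].

INTERFACE

Orientations are given as a unit quaternion [x, y, z, w].
In Python, from station import r, optics, models gives the robot as it stands.
- The arm moves only by the tool servo_tool, never from a script. Its argument "plan" is a list of rows, each an object of numbers: "x", "y", "z": the shift along the tool's x, y, z in mm; "twist": the turn about the tool's z in degrees; "grip": the opening in per cent of the stroke, from 0 (shut) to 100 (fully open). In form: [{"x": .., "y": .., "z": .., "twist": .., "grip": ..}, ...]. A call has 1 to 20 rows; each row shifts and turns the commanded pose from where the row before left it, along the tool's axes as they then stand; what a row does not reach is not made up. A row lasts 1/12 s, in which the tool goes at most 41.7 mm and 7.16 degrees, less where a joint would pass 70% of its speed; a pose out of reach is approached as far as the arm can. A call with a gripper value outside its range is refused whole. The fingers move at their own pace and stop on an object; the grip force is fixed at half the most. Time passes only in rows, so rows that do not move let the fingers close. It gives the time, the measured TCP pose, the force and the opening at its end, in the units of the state.
- r.get_obs(): the state, without advancing time (a new reading comes with each control period).
- optics.capture(name): name is "scene" or "side" or "wrist"; returns a dict with "img" (480x640x3 uint8, blue, green, red), "fovy" (degrees; the focal length in pixels is half the picture's height over the tangent of half this angle, whatever the lens; pixels are square), "cx", "cy" (the principal point, pixels), "view" (4x4, takes a point from world to camera coordinates); the wrist camera has in their place "mount" (4x4, takes a point from camera to tool coordinates, whose origin is the TCP and whose axes are the flange's). Camera axes: x right, y up, looking along -z (the intrinsics and any distortion apply to the point x, -y, -z); pixel columns grow to the right and rows downward; lengths in mm; the calibration is good to about 2 mm. A picture is of the moment at which its call begins: read the wrist's pose just before it. There is no depth.
- r.sign_off(): hands the job in, once; it reports no verdict.
Trained networks look in a picture, given as the dict that the camera call returned (one of the last four; its "shot" number tells which), for a name from the list of things; names that differ only in an ending like _2 or _b are one class to them, and where a whole thing is asked for, a point or a joint stands for the part that bears it (a point fixed in the world has none). Each returns a list of dicts, best first, with "score" (0 to 1); they miss things now and then, are a little off and sometimes report something else, mostly with a low value. They report only what shows in the picture. A call takes as long as a camera call. They do not tell look-alikes from the thing itself.
- models.recognise(picture, thing): "box" ([left, top, right, bottom] in pixels, round what is visible of it).
The state is a dict: "clock": time; "joint_pos": joint angles; "joint_velocities": joint speeds; "effort": joint torques, N m; "tcp_pos": TCP position; "eef_rot": TCP orientation; "force": force on the tool from outside, world axes, zero at the start; "torque": the same for the moment, N m; "finger_gap": finger opening in mm.
Only numpy, scipy, OpenCV 4.12 (cv2) and the standard library are available. Lean on these libraries where they do the work, as an engineer would, in place of code of your own. Each camera call takes 0.05 s, during which the arm holds its last target. There are 200 camera calls.

TASK

The blue parts tray was rinsed and left upside down on the mat to drain. Turn it right way up, set it gently (not dropped) on the middle of the scale's steel pan and let go of it; then tare the scale by pressing the green membrane key with a fingertip, firmly until it gives and for about a second, but not hard. Leave the scale's other two keys and the other things on the bench alone.

Things in the scene. Friction and masses are not known exactly. Their poses are not given: they have to be found in the camera images.
- tray: open parts tray of blue plastic, 0.1 kg, 90 mm long (x), 56 wide (y), 48 high (z, from its floor to its open side), walls and floor 4 mm, plain square outer faces, white label on each end. Origin: centre of the floor's outside. Starts upside down on the mat (z down, origin 48 mm above the mat). Stands stably on either end, so it can be turned over in two grips, standing it on its end between
- mat: grey rubber draining mat, fixed, 200 (x) x 150 (y) x 4 mm thick, origin at the centre of its underside, top 4 mm above the bench
- scale: white and grey bench scale, fixed, 235 mm deep (x, key side to -x), 204 wide (y), origin at the centre of its underside on the bench. The pan lies on the rear part; the front 86 mm is a panel sloping 10 degrees down to -x (35 to 50 mm above the bench) with a display and, in front of it, a row of three keys
- pan: the scale's flat steel pan, 140 (x) by 184 (y) by 5 mm, 43 mm to +x of the scale's origin. This origin is the centre of its underside, 51 mm above the bench; its top is 56 mm above the bench. It does not give; more than 40 N overloads it
- tare_key: green membrane key, 26 (x, up the slope) by 36 mm (y), at the -y end of the key row. Origin: centre of its underside, on the panel; its face is 3 mm from there along its z (square to the panel). Hardly gives: stiff spring from 1.5 N up to 11 N at its stop, 2 mm down. Registers above 4 N from a fingertip for half a second; 40 N is too hard. A closed gripper coming slowly straight down can press it
- mode_key: grey key of the same make and size in the middle of the row, 62 mm from the green one: leave alone
- power_key: red on/off key of the same make and size at the +y end of the row, 124 mm from the green one: leave alone
- setting_press: bystander: grey hand-setting press with black arm and four coloured plungers, about 85 x 150 mm, 182 mm high, stands beyond the work; origin at its underside
- oil_cups: bystander: dark wooden block 50 x 125 mm with four oil cups with coloured lids, 31 mm high; origin at the centre of its underside
- amber_jar: bystander: amber glass jar with black cap, 52 mm diameter, 85 mm high; origin at the centre of its underside
- loupe: bystander: black eyeglass loupe, 38 mm diameter, 30 mm high, near the robot; origin at the centre of its underside
Mind the look-alikes: they are no part of the job. What is meant by the tray is not pink, and is the smaller of those in its own colour.

How it is judged (in metres and radians):
On the way, in this order (a step that is already met when the one before it is completed fails the run):
1. the tray stands right way up on the middle of the pan, let go and at rest (horizontal distance between tray and pan below 0.035 m and z of tray in the frame of pan between 0.001 and 0.01 m and angle between tray's own z axis and vertical below 0.1 rad and contact force between the fingers and tray below 0.1 N and linear speed of tray below 0.02 m/s), for 0.2 s.
2. the tare key is pressed by a fingertip with more than 4 N for half a second while the tray stands free on the pan (contact force between the fingers and tare_key above 4 N and horizontal distance between tray and pan below 0.035 m and z of tray in the frame of pan below 0.01 m and angle between tray's own z axis and vertical below 0.1 rad and contact force between each of the arm, the fingers and tray below 0.1 N and linear speed of tray below 0.02 m/s), for 0.5 s.
At the end, for the whole second after the job is handed in: The tray stands right way up (within 0.1 rad) and at rest on the pan, its centre within 35 mm of the pan's centre, and the tare key has been pressed and let go (horizontal distance between tray and pan below 0.035 m and z of tray in the frame of pan between 0.001 and 0.01 m and angle between tray's own z axis and vertical below 0.1 rad and linear speed of tray below 0.02 m/s and contact force between the fingers and tare_key below 0.1 N); the robot touches nothing.
It fails at once if the red or the grey key is pressed (more than 2 N) (contact force between anything else and power_key above 2 N or contact force between anything else and mode_key above 2 N).
It fails at once if the tare key gets more than 40 N (contact force between anything else and tare_key above 40 N).
It fails at once if the pan gets more than 40 N (contact force between anything else and pan above 40 N).
It fails at once if the right-way-up tray is dropped, let go more than 15 mm above the pan (horizontal distance between tray and pan below 0.1 m and angle between tray's own z axis and vertical below 0.3 rad and z of tray in the frame of pan above 0.02 m and contact force between the fingers and tray below 0.1 N).
It fails at once if a bystander is moved more than 20 mm or tipped (distance of any of setting_press, oil_cups, amber_jar, loupe from where it was at the start of the episode above 0.02 m or angle between any of setting_press, amber_jar, oil_cups, loupe's own z axis and vertical above 0.3 rad).
It also fails if it takes over 72 s, if anything falls off the work surface, if the arm or the gripper's body presses on something with over 40 N, if the wrist force passes 120 N, or if a joint passes its speed limit or range.

## Working session

There is one attempt and no reset: what is moved stays moved. The work goes in short steps, Python scripts to look and compute and a tool call to move; the robot and the scene stay as the last step left them, time stands still between calls to the robot, and variables do not carry over. Pictures are saved under pics/ and viewed, about 8 in all and at most 12, crops included, and the job is handed in when it is done.

Besides the shell and the picture viewer there is one more tool, called as a command line: name --argument value ..., lists and objects as JSON in quotes. servo_tool: Moves the arm, as the interface text tells. Its arguments: {"type":"object","properties":{"plan":{"type":"array","items":{"type":"object","properties":{"x":{"type":"number"},"y":{"type":"number"},"z":{"type":"number"},"twist":{"type":"number"},"grip":{"type":"number"}}}}},"required":["plan"]}

```bash
mkdir -p pics; ls; cat > h.py <<'E'
import numpy as np, cv2
from station import r, optics, models
from scipy.spatial.transform import Rotation as R
def cam(p):
    f=240/np.tan(np.radians(p["fovy"])/2); return f,p["cx"],p["cy"]
def view(p,obs=None):
    if "view" in p: return np.array(p["view"])
    T=np.eye(4);T[:3,:3]=R.from_quat(obs["eef_rot"]).as_matrix();T[:3,3]=obs["tcp_pos"]
    return np.linalg.inv(T@np.array(p["mount"]))
def px2w(p,uv,z,obs=None):
    f,cx,cy=cam(p);V=np.linalg.inv(view(p,obs))
    d=V[:3,:3]@np.array([(uv[0]-cx)/f,-(uv[1]-cy)/f,-1]);o=V[:3,3]
    return o+d*(z-o[2])/d[2]
def w2px(p,X,obs=None):
    f,cx,cy=cam(p);c=(view(p,obs)@np.append(X,1))[:3]
    return np.array([cx+f*c[0]/-c[2],cy-f*c[1]/-c[2]])
E
python3 - <<'E'
from h import *
print(r.get_obs())
for n in("scene","side"):
    p=optics.capture(n);cv2.imwrite(f"pics/{n}0.png",p["img"]);print(n,{k:v for k,v in p.items() if k!="img"})
    for t in("tray","mat","scale","pan","tare_key","mode_key","power_key","setting_press","oil_cups","amber_jar","loupe"):
        print(t,[(np.round(d["box"]).tolist(),round(d["score"],2)) for d in models.recognise(p,t)][:4])
E
```

```text
pics
{'clock': 0.0, 'joint_pos': array([ 1.00600417e+00,  2.76558977e-01,  1.50615111e+00,  2.66724632e-06,
        1.36069972e+00, -1.20957842e-01]), 'joint_velocities': array([-4.79907680e-06, -9.27324621e-04, -1.00587124e-03,  1.40655725e-05,
        3.00937259e-05, -2.55689364e-04]), 'effort': array([ 1.06446296e-03, -4.16777194e+01, -2.45805699e+01,  1.70205267e-04,
        1.09512595e-02,  1.90504956e-06]), 'tcp_pos': array([246.61706341, 518.86660642, 249.45306011]), 'eef_rot': array([ 2.20100354e-01,  9.75476811e-01, -8.55254270e-04, -3.06688975e-04]), 'force': array([ 0.34911834,  0.34273784, -0.39720651]), 'torque': array([0.01184633, 0.03975133, 0.0098275 ]), 'finger_gap': 85.87390976887463}
scene {'fovy': 54.7223143738503, 'cx': 321.1997712928267, 'cy': 245.90024604278543, 'view': array([[ 6.91273408e-01,  7.22453684e-01,  1.42038966e-02,
        -3.68666864e+02],
       [-6.04444145e-01,  5.67362045e-01,  5.59238398e-01,
         2.87036517e+02],
       [ 3.95965089e-01, -3.95172096e-01,  8.28885193e-01,
        -1.53240056e+03],
       [ 0.00000000e+00,  0.00000000e+00,
[... 880 characters left out ...]
       4.10038700e+02],
       [ 4.69151016e-01, -4.81977138e-01,  7.39996866e-01,
        -3.30281080e+02],
       [-5.32484915e-01,  5.14095421e-01,  6.72432684e-01,
        -9.90500994e+02],
       [ 0.00000000e+00,  0.00000000e+00,  0.00000000e+00,
         1.00000000e+00]]), 'shot': 2}
tray [([266.0, 347.0, 338.0, 436.0], 0.86), ([246.0, 280.0, 296.0, 324.0], 0.72), ([358.0, 274.0, 373.0, 289.0], 0.4)]
mat [([228.0, 270.0, 325.0, 353.0], 0.9)]
scale [([336.0, 195.0, 451.0, 234.0], 0.56)]
pan []
tare_key [([242.0, 280.0, 295.0, 327.0], 0.33)]
mode_key []
power_key []
setting_press [([243.0, 154.0, 299.0, 232.0], 0.62)]
oil_cups []
amber_jar []
loupe [([355.0, 274.0, 375.0, 288.0], 0.74)]
```

View pics/scene0.png

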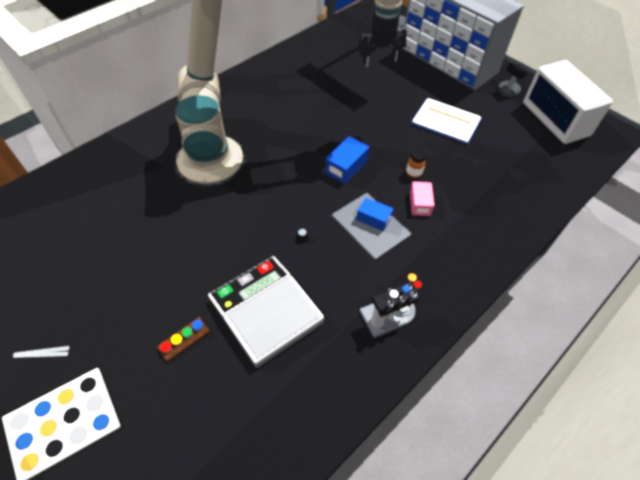

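View pics/side0.png

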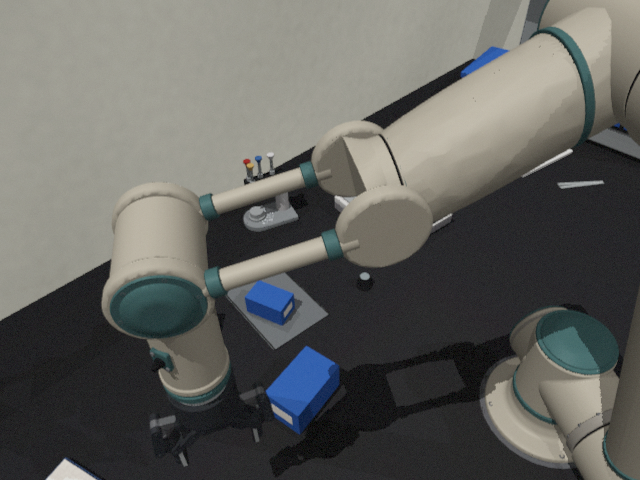

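Scene picture: the small blue tray is on the mat at (375,214). The look-alikes are a larger blue tray at (347,160) and a pink one at (422,198). I choose the one on the mat. The keys are green (225,290), grey (245,278) and red (265,267), and the pan is near (275,315).

```bash
python3 - <<'E'
from h import *
p=optics.capture("scene");f,cx,cy=cam(p)
q=optics.capture("side")
for n,uv,z in(("tray",(375,211),52),("mat",(372,226),4),("green",(225,290),46),("grey",(245,278),46),("red",(265,267),46),("pan",(276,316),56),("press",(388,318),0),("jar",(416,176),0),("loupe",(302,237),0),("big",(347,160),40),("pink",(422,200),30),("cups",(184,340),20)):
    print(n,px2w(p,uv,z).round().tolist())
a=cv2.resize(p["img"][180:270,320:440],None,fx=5,fy=5,interpolation=cv2.INTER_CUBIC)
b=cv2.resize(p["img"][250:370,200:330],None,fx=5,fy=5,interpolation=cv2.INTER_CUBIC)
cv2.imwrite("pics/crop1.png",np.vstack([cv2.resize(b,(650,600))])[:, :])
cv2.imwrite("pics/crop0.png",a)
E
```

```text
tray [546.0, 204.0, 52.0]
mat [556.0, 187.0, 4.0]
green [453.0, -271.0, 46.0]
grey [460.0, -211.0, 46.0]
red [470.0, -150.0, 46.0]
pan [605.0, -225.0, 56.0]
press [788.0, -1.0, 0.0]
jar [515.0, 442.0, 0.0]
loupe [441.0, 10.0, 0.0]
big [339.0, 300.0, 40.0]
pink [605.0, 355.0, 30.0]
cups [482.0, -425.0, 20.0]
```

View pics/crop0.png

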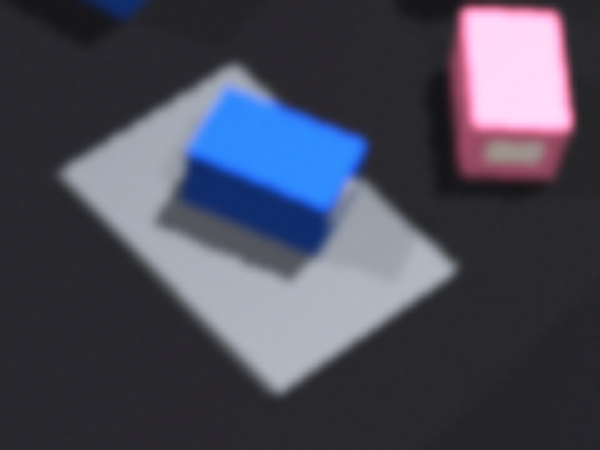

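View pics/crop1.png

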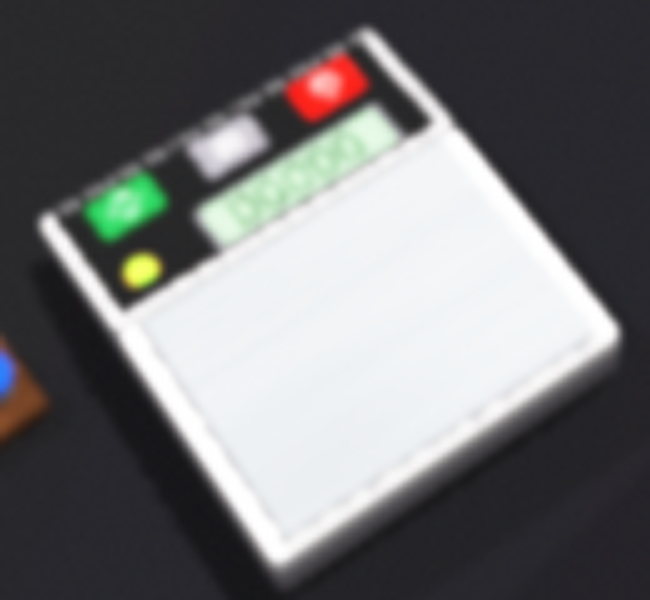

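The crop confirms it: a blue tray upside down (plain blue floor on top) on the grey mat, corners at crop (232,88), (187,150), (325,212), (368,145). The scale's pan and keys are clear in the other crop.

```bash
cat >> h.py <<'E'
def delta(o,X,yang=None):
    "tool-frame shift to world X; twist (deg) to bring tool y to world angle yang (mod 180)"
    M=R.from_quat(o["eef_rot"]).as_matrix();d=M.T@(np.array(X)-o["tcp_pos"])
    a=np.degrees(np.arctan2(M[1,1],M[0,1]));t=None
    if yang is not None: t=-((yang-a+90)%180-90)
    return d.round(1).tolist(),round(float(a),2),t
E
python3 - <<'E'
from h import *
p=optics.capture("scene")
c=[px2w(p,(320+u/5,180+v/5),52)[:2] for u,v in((232,88),(187,150),(325,212),(368,145))]
m=[px2w(p,(320+u/5,180+v/5),4)[:2] for u,v in((233,65),(60,175),(278,395),(458,267))]
s=[px2w(p,(200+u/5,250+v/5),56)[:2] for u,v in((143,318),(280,545),(605,330),(440,133))]
k=[px2w(p,(200+u/5,250+v/5),z)[:2] for u,v,z in((126,207,45),(228,148,45),(327,88,45))]
for n,a in(("tray",c),("mat",m),("pan",s),("key",k)):
    a=np.array(a);print(n,a.round(1).tolist(),a.mean(0).round(1))
    if len(a)==4:
        for i in range(4):
            d=a[(i+1)%4]-a[i];print("  ",np.hypot(*d).round(1),np.degrees(np.arctan2(d[1],d[0])).round(1))
print(np.degrees(np.arctan2(*(np.array(k[2])-k[0])[::-1])))
C=np.array(c);print(delta(r.get_obs(),[*C.mean(0),200],None))
E
```

```text
tray [[494.1, 222.9], [508.3, 169.3], [593.9, 194.4], [578.3, 249.5]] [543.7 209. ]
   55.5 -75.1
   89.2 16.4
   57.3 105.8
   88.3 -162.4
mat [[457.3, 269.8], [445.3, 129.4], [642.7, 109.2], [655.0, 253.0]] [550.1 190.4]
   140.9 -94.9
   198.4 -5.8
   144.3 85.1
   198.4 175.2
pan [[518.3, -307.2], [656.6, -332.1], [681.7, -143.7], [539.9, -128.4]] [ 599.1 -227.9]
   140.5 -10.2
   190.0 82.4
   142.6 173.8
   180.0 -96.9
key [[456.2, -272.9], [464.8, -212.2], [472.1, -150.3]] [ 464.4 -211.8]
82.62349856705538
([-401.3, -152.8, 50.3], 64.57, None)
```

servo_tool --plan '[{"x":-31,"y":-11.7,"z":4,"grip":100},{"x":-31,"y":-11.7,"z":4,"grip":100},{"x":-31,"y":-11.7,"z":4,"grip":100},{"x":-31,"y":-11.7,"z":4,"grip":100},{"x":-31,"y":-11.7,"z":4,"grip":100},{"x":-31,"y":-11.7,"z":4,"grip":100},{"x":-31,"y":-11.7,"z":4,"grip":100},{"x":-31,"y":-11.7,"z":4,"grip":100},{"x":-31,"y":-11.7,"z":4,"grip":100},{"x":-31,"y":-11.7,"z":4,"grip":100},{"x":-31,"y":-11.7,"z":4,"grip":100},{"x":-31,"y":-11.7,"z":4,"grip":100},{"x":-31,"y":-11.7,"grip":100},{"twist":-7,"grip":100},{"twist":-7,"grip":100},{"twist":-7,"grip":100},{"twist":-7,"grip":100},{"twist":-7,"grip":100},{"twist":-7,"grip":100},{"grip":100}]'

```text
validation failed for argument at $.pl...
```

```bash
python3 - <<'E'
from h import *
o=r.get_obs();p=optics.capture("wrist");cv2.imwrite("pics/w1.png",p["img"])
print(o["tcp_pos"],o["clock"],o["force"],p["fovy"],p["cx"],p["cy"])
print(delta(o,[544,209,100],106.5),o["joint_pos"])
# blue mask, keep lit top
hsv=cv2.cvtColor(p["img"],cv2.COLOR_BGR2HSV);m=cv2.inRange(hsv,(100,120,150),(125,255,255))
n,l,st,ce=cv2.connectedComponentsWithStats(m)
for i in np.argsort(-st[1:,4])[:3]+1:
    pts=np.argwhere(l==i)[:,::-1].astype(np.float32);b=cv2.boxPoints(cv2.minAreaRect(pts))
    W=np.array([px2w(p,u,52,o)[:2] for u in b]);print(st[i],b.round().tolist(),W.round(1).tolist(),W.mean(0).round(1),[ (np.hypot(*d).round(1),np.degrees(np.arctan2(d[1],d[0])).round(1)) for d in (W[1]-W[0],W[2]-W[1])])
E
```

```text
[246.91654284 519.33325049 250.34920866] 1.35 [-0.09252693  0.61289604  0.17807177] 68.75027571496317 321.2517399785789 240.2887355610978
([-401.6, -152.7, 150.3], 64.57, np.float64(-41.92906469980744)) [ 1.00601198e+00  2.75884633e-01  1.50486888e+00 -2.00237523e-05
  1.36070121e+00 -1.20959260e-01]
[200 350  41  47 829] [[187.0, 380.0], [220.0, 350.0], [241.0, 373.0], [208.0, 403.0]] [[350.1, 307.1], [332.7, 358.9], [368.0, 364.6], [386.8, 311.7]] [359.4 335.6] [(np.float64(54.6), np.float64(108.5)), (np.float64(35.7), np.float64(9.2))]
[122 344  34  25 118] [[121.0, 366.0], [155.0, 344.0], [158.0, 348.0], [124.0, 370.0]] [[304.3, 252.0], [296.4, 300.4], [302.0, 300.2], [310.1, 251.6]] [303.2 276.1] [(np.float64(49.0), np.float64(99.3)), (np.float64(5.6), np.float64(-1.9))]
[602 215   5   6   8] [[602.0, 215.0], [603.0, 214.0], [607.0, 220.0], [606.0, 220.0]] [[359.4, 758.2], [359.1, 759.4], [365.7, 761.3], [366.0, 760.1]] [362.5 759.8] [(np.float64(1.2), np.float64(103.8)), (np.float64(6.9), np.float64(16.3))]
```

View pics/w1.png

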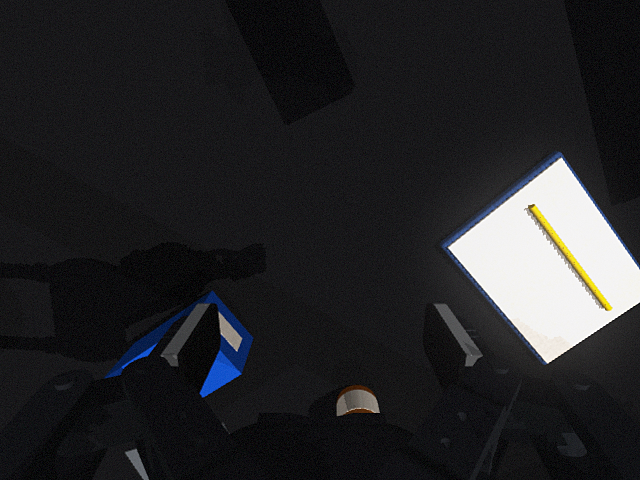

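The move was refused, so this wrist view is from the start pose and shows the big tray at (200,350). I'll send it again with every field in every row.

servo_tool --plan '[{"x":-31,"y":-11.7,"z":4,"twist":-3.5,"grip":100},{"x":-31,"y":-11.7,"z":4,"twist":-3.5,"grip":100},{"x":-31,"y":-11.7,"z":4,"twist":0,"grip":100}]'

```text
clock: 1.65
tcp_pos: [320.0, 451.4, 238.3]
eef_rot: [0.158, 0.987, 0.0, 0.0]
force: [-0.5, 0.8, 0.2]
finger_gap: 85.3
```

servo_tool --plan '[{"x":0,"y":0,"z":5,"twist":-7,"grip":100},{"x":0,"y":0,"z":5,"twist":-7,"grip":100},{"x":0,"y":0,"z":5,"twist":-7,"grip":100},{"x":0,"y":0,"z":5,"twist":-7,"grip":100},{"x":0,"y":0,"z":5,"twist":-6.7,"grip":100}]'

```text
clock: 2.07
tcp_pos: [320.2, 452.0, 213.2]
eef_rot: [-0.144, 0.99, 0.0, 0.0]
force: [-0.1, 0.3, 0.3]
finger_gap: 85.5
```

```bash
python3 - <<'E'
from h import *
print(delta(r.get_obs(),[544,209,210],106.5))
E
```

```text
([-145.1, -296.8, 3.1], 106.59, np.float64(0.09124809957195623))
```

servo_tool --plan '[{"x":-14.5,"y":-29.7,"z":0,"twist":0,"grip":100},{"x":-14.5,"y":-29.7,"z":0,"twist":0,"grip":100},{"x":-14.5,"y":-29.7,"z":0,"twist":0,"grip":100},{"x":-14.5,"y":-29.7,"z":0,"twist":0,"grip":100},{"x":-14.5,"y":-29.7,"z":0,"twist":0,"grip":100},{"x":-14.5,"y":-29.7,"z":0,"twist":0,"grip":100},{"x":-14.5,"y":-29.7,"z":0,"twist":0,"grip":100},{"x":-14.5,"y":-29.7,"z":0,"twist":0,"grip":100},{"x":-14.5,"y":-29.7,"z":0,"twist":0,"grip":100},{"x":-14.5,"y":-29.7,"z":0,"twist":0,"grip":100},{"x":0,"y":0,"z":0,"twist":0,"grip":100}]'

```text
clock: 2.98
tcp_pos: [546.9, 203.2, 213.2]
eef_rot: [-0.139, 0.99, -0.002, 0.002]
force: [-0.4, 0.2, 0.6]
finger_gap: 85.4
```

```bash
cat >> h.py <<'E'
def blue(p,o,z,lo=(100,120,120)):
    hsv=cv2.cvtColor(p["img"],cv2.COLOR_BGR2HSV);m=cv2.inRange(hsv,lo,(125,255,255))
    n,l,st,ce=cv2.connectedComponentsWithStats(m)
    for i in np.argsort(-st[1:,4])[:3]+1:
        pts=np.argwhere(l==i)[:,::-1].astype(np.float32);b=cv2.boxPoints(cv2.minAreaRect(pts))
        W=np.array([px2w(p,u,z,o)[:2] for u in b])
        print(st[i],b.round().tolist(),W.round(1).tolist(),W.mean(0).round(1),[(np.hypot(*d).round(1),np.degrees(np.arctan2(d[1],d[0])).round(1)) for d in (W[1]-W[0],W[2]-W[1])])
E
python3 - <<'E'
from h import *
o=r.get_obs();p=optics.capture("wrist");cv2.imwrite("pics/w2.png",p["img"])
print(o["tcp_pos"],o["clock"]);blue(p,o,52)
print(np.array(p["mount"]).round(2).tolist())
E
```

```text
[546.9310701  203.238381   213.21175797] 2.9833
[ 429    0  211   62 7847] [[429.0, 0.0], [639.0, 0.0], [639.0, 61.0], [429.0, 61.0]] [[369.2, 230.5], [329.1, 371.1], [363.1, 391.7], [405.2, 244.5]] [366.7 309.4] [(np.float64(146.2), np.float64(105.9)), (np.float64(39.8), np.float64(31.2))]
[295 160  70  14 210] [[294.0, 163.0], [363.0, 154.0], [364.0, 164.0], [295.0, 173.0]] [[503.0, 167.7], [481.3, 218.2], [488.7, 221.8], [510.7, 170.8]] [495.9 194.6] [(np.float64(55.1), np.float64(113.3)), (np.float64(8.2), np.float64(25.6))]
[469   0  16  16  61] [[468.0, 14.0], [473.0, -1.0], [484.0, 3.0], [479.0, 18.0]] [[370.0, 259.8], [360.4, 259.5], [360.4, 268.1], [370.0, 268.5]] [365.2 264. ] [(np.float64(9.6), np.float64(-178.4)), (np.float64(8.6), np.float64(90.4))]
[[-0.0, 0.95, 0.3, 77.01], [1.0, 0.0, 0.0, 0.62], [0.0, 0.3, -0.95, -123.64], [0.0, 0.0, 0.0, 1.0]]
```

View pics/w2.png

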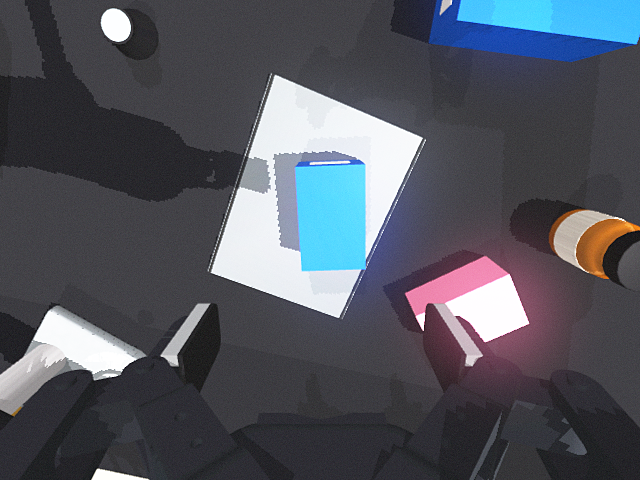

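Sixth picture: the tray's floor spans (296,167)–(366,270), square to the jaws to within a few degrees.

```bash
python3 - <<'E'
from h import *
o=r.get_obs();p=optics.capture("wrist")
W=np.array([px2w(p,u,52,o)[:2] for u in((296,168),(365,164),(366,269),(303,271))])
print(W.round(1).tolist(),W.mean(0))
for i in range(4):
    d=W[(i+1)%4]-W[i];print(np.hypot(*d).round(1),np.degrees(np.arctan2(d[1],d[0])).round(1))
a=np.radians(16.7);u=np.array([np.cos(a),np.sin(a)])
C=W.mean(0)
for s in(33,): print(delta(o,[*(C+s*u),25],106.7))
E
```

```text
[[503.8, 173.0], [485.6, 225.0], [570.9, 253.9], [587.9, 201.5]] [537.05454538 213.35497992]
55.1 109.3
90.0 18.7
55.1 -72.0
88.8 -161.3
([-27.8, 10.3, 188.1], 106.03, np.float64(-0.6684061449387286))
```

servo_tool --plan '[{"x":-9.7,"y":3,"z":25,"twist":-1.6,"grip":100},{"x":-9.7,"y":3,"z":25,"twist":0,"grip":100},{"x":-9.7,"y":3,"z":25,"twist":0,"grip":100},{"x":0,"y":0,"z":25,"twist":0,"grip":100},{"x":0,"y":0,"z":25,"twist":0,"grip":100},{"x":0,"y":0,"z":20,"twist":0,"grip":100},{"x":0,"y":0,"z":15,"twist":0,"grip":100},{"x":0,"y":0,"z":15,"twist":0,"grip":100},{"x":0,"y":0,"z":6,"twist":0,"grip":100},{"x":0,"y":0,"z":0,"twist":0,"grip":100}]'

```text
clock: 3.92
tcp_pos: [565.5, 225.6, 30.9]
eef_rot: [-0.156, 0.988, -0.0, -0.002]
force: [-1.1, -0.4, 0.6]
finger_gap: 85.4
```

servo_tool --plan '[{"x":0,"y":0,"z":0,"twist":0,"grip":75},{"x":0,"y":0,"z":0,"twist":0,"grip":65},{"x":0,"y":0,"z":0,"twist":0,"grip":60},{"x":0,"y":0,"z":0,"twist":0,"grip":50},{"x":0,"y":0,"z":0,"twist":0,"grip":50},{"x":0,"y":0,"z":0,"twist":0,"grip":50},{"x":0,"y":0,"z":0,"twist":0,"grip":50}]'

```text
clock: 4.5
tcp_pos: [568.8, 225.4, 34.1]
eef_rot: [-0.155, 0.988, 0.0, 0.002]
force: [-0.4, 1.2, 6.1]
finger_gap: 55.8
```

servo_tool --plan '[{"x":0,"y":0,"z":-10,"twist":0,"grip":50},{"x":0,"y":0,"z":-20,"twist":0,"grip":50},{"x":0,"y":0,"z":-20,"twist":0,"grip":50},{"x":0,"y":0,"z":-20,"twist":0,"grip":50},{"x":0,"y":0,"z":-20,"twist":0,"grip":50},{"x":0,"y":0,"z":-20,"twist":0,"grip":50},{"x":0,"y":0,"z":0,"twist":0,"grip":50},{"x":0,"y":0,"z":0,"twist":0,"grip":50}]'

```text
clock: 5.17
tcp_pos: [568.0, 225.0, 143.7]
eef_rot: [-0.155, 0.988, 0.0, 0.001]
force: [-0.1, -0.1, -0.9]
finger_gap: 55.7
```

```bash
python3 - <<'E'
from h import *
o=r.get_obs();p=optics.capture("side");q=optics.capture("scene");w=optics.capture("wrist")
print(o["tcp_pos"],o["force"],o["torque"],o["finger_gap"],w2px(p,o["tcp_pos"]),w2px(q,o["tcp_pos"]))
def crop(p,n=80):
    u,v=w2px(p,o["tcp_pos"]).round().astype(int);return cv2.resize(p["img"][max(v-n,0):v+n,max(u-n,0):u+n],(390,390),interpolation=cv2.INTER_CUBIC)
cv2.imwrite("pics/l1.png",np.hstack([crop(p),crop(q,60)]))
E
```

```text
[567.97257113 225.01014969 143.71612909] [-0.09748723 -0.12605858 -0.91055077] [-0.04697451  0.00561215  0.01130206] 55.7190398954294 [250.28170935 262.21379421] [389.66374119 190.79645984]
```

View pics/l1.png

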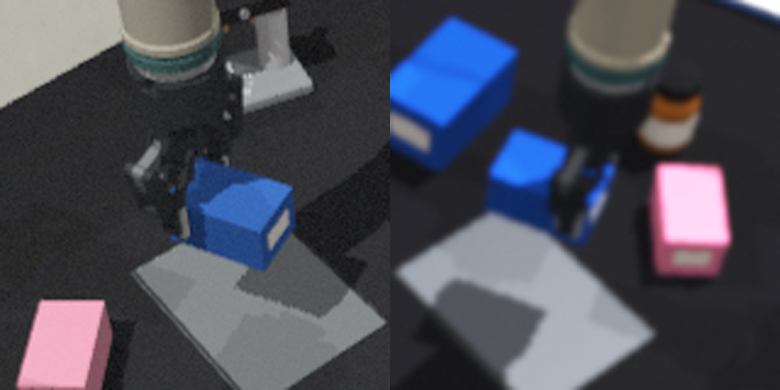

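The grip holds, but the tray does not swing at full grip. The tool cannot tilt, so the tray has to pivot in the pads. I'll lower it close to the mat and ease the grip in small steps to see if gravity turns it.

servo_tool --plan '[{"x":0,"y":0,"z":25,"twist":0,"grip":50},{"x":0,"y":0,"z":25,"twist":0,"grip":60},{"x":0,"y":0,"z":0,"twist":0,"grip":63},{"x":0,"y":0,"z":0,"twist":0,"grip":63}]'

```text
clock: 5.65
tcp_pos: [565.6, 224.4, 90.0]
eef_rot: [-0.155, 0.988, -0.0, -0.003]
force: [0.2, 0.3, 0.4]
finger_gap: 55.8
```

```bash
cat > st.py <<'E'
from h import *
o=r.get_obs();p=optics.capture("side")
print(o["tcp_pos"].round(1),o["force"].round(2),o["torque"].round(3),round(o["finger_gap"],2),round(o["clock"],2))
u,v=w2px(p,o["tcp_pos"]).round().astype(int);x=max(u-70,0);y=max(v-70,0)
c=p["img"][y:y+140,x:x+140];hsv=cv2.cvtColor(c,cv2.COLOR_BGR2HSV)
m=cv2.inRange(hsv,(105,120,60),(125,255,255));n,l,s,ce=cv2.connectedComponentsWithStats(m);i=1+np.argmax(s[1:,4]);print("blue box rel to tcp px",s[i][:2]+[x-u,y-v],s[i][2:])
E
python3 st.py
```

```text
[565.6 224.4  90. ] [0.22 0.3  0.36] [-0.009 -0.019 -0.028] 55.84 5.65
blue box rel to tcp px [-10 -15] [  50   46 1357]
```

servo_tool --plan '[{"x":0,"y":0,"z":0,"twist":0,"grip":64.4},{"x":0,"y":0,"z":0,"twist":0,"grip":64.4}]'

```text
clock: 5.87
tcp_pos: [568.5, 225.2, 93.6]
eef_rot: [-0.155, 0.988, 0.0, 0.001]
force: [-1.2, 0.4, -0.9]
finger_gap: 55.8
```

```bash
python3 st.py
```

```text
[568.5 225.2  93.6] [-1.21  0.39 -0.9 ] [-0.063 -0.017 -0.045] 55.77 5.87
blue box rel to tcp px [-10 -16] [  49   46 1351]
```

servo_tool --plan '[{"x":0,"y":0,"z":0,"twist":0,"grip":65},{"x":0,"y":0,"z":0,"twist":0,"grip":65}]'

```text
clock: 6.08
tcp_pos: [567.8, 225.0, 93.1]
eef_rot: [-0.155, 0.988, 0.0, 0.001]
force: [-0.6, 0.5, -0.4]
finger_gap: 55.5
```

```bash
python3 st.py
```

```text
[567.8 225.   93.1] [-0.64  0.52 -0.42] [0.017 0.013 0.001] 55.47 6.08
blue box rel to tcp px [ -5 -16] [  45   46 1349]
```

servo_tool --plan '[{"x":0,"y":0,"z":0,"twist":0,"grip":65},{"x":0,"y":0,"z":0,"twist":0,"grip":65},{"x":0,"y":0,"z":0,"twist":0,"grip":65}]'

```text
clock: 6.38
tcp_pos: [567.5, 224.9, 92.4]
eef_rot: [-0.155, 0.988, 0.0, 0.0]
force: [1.0, -0.2, -1.3]
finger_gap: 55.8
```

```bash
python3 st.py; python3 - <<'E'
from h import *
o=r.get_obs();p=optics.capture("side");q=optics.capture("scene")
def crop(p,n=60):
    u,v=w2px(p,o["tcp_pos"]).round().astype(int);return cv2.resize(p["img"][max(v-n,0):v+n,max(u-n,0):u+n],(390,390),interpolation=cv2.INTER_CUBIC)
cv2.imwrite("pics/l2.png",np.hstack([crop(p),crop(q,45)]))
E
```

```text
[567.5 224.9  92.4] [ 0.96 -0.17 -1.33] [ 0.003 -0.047  0.035] 55.82 6.38
blue box rel to tcp px [ -5 -15] [  45   46 1345]
```

View pics/l2.png

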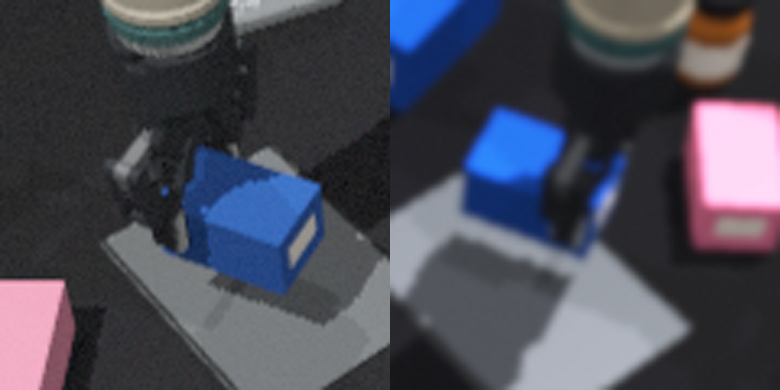

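```bash
cat > st.py <<'E'
from h import *
from scipy.optimize import minimize
import sys
def hullmask(p,o,th,dx,dz,y=None):
    M=R.from_quat(o["eef_rot"]).as_matrix();u=-M[:,0];v=M[:,1];w=np.array([0,0,1.])
    c,s=np.cos(np.radians(th)),np.sin(np.radians(th))
    P=[]
    for a in(-45+dx,45+dx):
        for b in(-28,28):
            for h in(-24+dz,24+dz):
                P.append(w2px(p,o["tcp_pos"]+u*(a*c-h*s)+v*b+w*(a*s+h*c)))
    m=np.zeros((480,640),np.uint8);cv2.fillConvexPoly(m,cv2.convexHull(np.float32(P)).round().astype(np.int32),1);return m
def obs_mask(p,o):
    u,v=w2px(p,o["tcp_pos"]).round().astype(int);hsv=cv2.cvtColor(p["img"],cv2.COLOR_BGR2HSV)
    m=cv2.inRange(hsv,(103,110,50),(128,255,255));k=np.zeros_like(m);k[max(v-75,0):v+75,max(u-75,0):u+75]=1;m=m*k
    n,l,s,ce=cv2.connectedComponentsWithStats(m);i=1+np.argmax(s[1:,4]);q=(l==i).astype(np.uint8)
    pts=np.argwhere(q)[:,::-1].astype(np.int32);h=np.zeros_like(q);cv2.fillConvexPoly(h,cv2.convexHull(pts),1);return h
if __name__=="__main__":
    o=r.get_obs();p=optics.capture("side")
    print(o["tcp_pos"].round(1),o["force"].round(2),o["torque"].round(3),round(o["finger_gap"],2),round(o["clock"],2))
    h=obs_mask(p,o);best=[]
    for th in range(-60,125,4):
        for dx in(-36,-30,-24):
            for dz in(-8,-2,4):
                m=hullmask(p,o,th,dx,dz);best.append(((m&h).sum()/(m|h).sum(),th,dx,dz))
    best.sort(reverse=True);print([(round(float(b[0]),3),)+b[1:] for b in best[:5]],h.sum())
E
python3 st.py
```

```text
[567.5 224.9  92.3] [ 0.34  0.12 -1.04] [-0.009  0.004 -0.074] 55.73 6.53
[(0.876, 0, -36, -2), (0.87, 4, -36, -2), (0.869, -8, -36, -8), (0.868, -4, -36, -8), (0.859, 12, -36, 4)] 1551
```

servo_tool --plan '[{"x":0,"y":0,"z":10,"twist":0,"grip":65.5},{"x":0,"y":0,"z":0,"twist":0,"grip":65.5},{"x":0,"y":0,"z":0,"twist":0,"grip":65.5}]'

```text
clock: 6.83
tcp_pos: [566.7, 224.7, 81.2]
eef_rot: [-0.155, 0.988, -0.0, -0.001]
force: [-0.9, -0.3, -0.7]
finger_gap: 56.1
```

```bash
python3 st.py
```

```text
[566.7 224.7  81.2] [-0.93 -0.29 -0.68] [-0.017 -0.037 -0.034] 56.07 6.83
[(0.865, 0, -36, -2), (0.856, 4, -36, -2), (0.853, -12, -36, -8), (0.852, -4, -36, -2), (0.849, -8, -36, -8)] 1511
```

servo_tool --plan '[{"x":0,"y":0,"z":0,"twist":0,"grip":65.8},{"x":0,"y":0,"z":0,"twist":0,"grip":65.8},{"x":0,"y":0,"z":0,"twist":0,"grip":65.8}]'

```text
clock: 7.13
tcp_pos: [567.7, 225.0, 82.5]
eef_rot: [-0.155, 0.988, 0.0, 0.0]
force: [0.6, -0.2, -1.2]
finger_gap: 56.3
```

```bash
python3 st.py
```

```text
[567.7 225.   82.5] [ 0.64 -0.2  -1.2 ] [-0.002 -0.014 -0.024] 56.27 7.13
[(0.871, 0, -36, -2), (0.866, -8, -36, -8), (0.862, 4, -36, -2), (0.861, -4, -36, -8), (0.859, 8, -36, 4)] 1521
```

servo_tool --plan '[{"x":0,"y":0,"z":15,"twist":0,"grip":66},{"x":0,"y":0,"z":0,"twist":0,"grip":66},{"x":0,"y":0,"z":0,"twist":0,"grip":66},{"x":0,"y":0,"z":0,"twist":0,"grip":66}]'

```text
clock: 7.52
tcp_pos: [567.6, 225.0, 67.6]
eef_rot: [-0.155, 0.988, 0.0, 0.0]
force: [-0.3, -1.2, -1.4]
finger_gap: 56.7
```

```bash
python3 st.py
```

```text
[567.6 225.   67.6] [-0.35 -1.25 -1.37] [ 0.034 -0.067 -0.009] 56.66 7.52
[(0.861, 4, -36, -2), (0.859, 0, -36, -2), (0.857, -8, -36, -8), (0.85, 12, -36, 4), (0.845, -4, -36, -2)] 1474
```

servo_tool --plan '[{"x":0,"y":0,"z":0,"twist":0,"grip":66.2},{"x":0,"y":0,"z":0,"twist":0,"grip":66.2},{"x":0,"y":0,"z":0,"twist":0,"grip":66.2}]'

```text
clock: 7.82
tcp_pos: [567.7, 225.0, 67.7]
eef_rot: [-0.155, 0.988, 0.0, 0.0]
force: [-0.2, 0.7, -1.3]
finger_gap: 56.2
```

```bash
python3 st.py
```

```text
[567.7 225.   67.7] [-0.23  0.69 -1.34] [-0.022 -0.047  0.043] 56.24 7.82
[(0.86, 0, -36, -2), (0.857, -8, -36, -8), (0.855, 4, -36, -2), (0.85, 12, -36, 4), (0.847, -4, -36, -2)] 1463
```

servo_tool --plan '[{"x":0,"y":0,"z":0,"twist":0,"grip":66.4},{"x":0,"y":0,"z":0,"twist":0,"grip":66.4},{"x":0,"y":0,"z":0,"twist":0,"grip":66.4}]'

```text
clock: 8.12
tcp_pos: [567.5, 224.9, 67.3]
eef_rot: [-0.155, 0.988, 0.0, 0.0]
force: [0.2, 0.5, -1.1]
finger_gap: 57.2
```

```bash
python3 st.py
```

```text
[567.5 224.9  67.3] [ 0.17  0.48 -1.09] [-0.01   0.014 -0.01 ] 57.18 8.12
[(0.86, 0, -36, -2), (0.852, -8, -36, -8), (0.851, 8, -36, 4), (0.849, 4, -36, -2), (0.846, -4, -36, -8)] 1472
```

servo_tool --plan '[{"x":0,"y":0,"z":0,"twist":0,"grip":66.7},{"x":0,"y":0,"z":0,"twist":0,"grip":66.7},{"x":0,"y":0,"z":0,"twist":0,"grip":66.7}]'

```text
clock: 8.42
tcp_pos: [567.6, 225.0, 67.4]
eef_rot: [-0.155, 0.988, 0.0, 0.0]
force: [-1.1, -1.4, 0.3]
finger_gap: 57.0
```

```bash
python3 st.py
```

```text
[567.6 225.   67.4] [-1.09 -1.43  0.25] [-0.041 -0.004  0.063] 57.03 8.42
[(0.722, 32, -36, -8), (0.722, 36, -36, -8), (0.716, 28, -36, -8), (0.707, 40, -36, -8), (0.702, 40, -36, -2)] 1540
```

servo_tool --plan '[{"x":0,"y":0,"z":0,"twist":0,"grip":66.9},{"x":0,"y":0,"z":0,"twist":0,"grip":66.9},{"x":0,"y":0,"z":0,"twist":0,"grip":66.9}]'

```text
clock: 8.72
tcp_pos: [567.5, 224.9, 67.3]
eef_rot: [-0.155, 0.988, 0.0, 0.0]
force: [0.1, 0.1, 0.5]
finger_gap: 57.4
```

```bash
python3 st.py
```

```text
[567.5 224.9  67.3] [0.11 0.13 0.48] [ 0.027 -0.024  0.014] 57.41 8.72
[(0.727, 36, -36, -8), (0.721, 32, -36, -8), (0.712, 40, -36, -8), (0.707, 28, -36, -8), (0.705, 40, -36, -2)] 1534
```

servo_tool --plan '[{"x":0,"y":0,"z":0,"twist":0,"grip":67.1},{"x":0,"y":0,"z":0,"twist":0,"grip":67.1},{"x":0,"y":0,"z":0,"twist":0,"grip":67.1}]'

```text
clock: 9.02
tcp_pos: [567.5, 224.9, 67.3]
eef_rot: [-0.155, 0.988, 0.0, 0.0]
force: [-0.5, 0.4, 0.2]
finger_gap: 57.2
```

```bash
python3 st.py
```

```text
[567.5 224.9  67.3] [-0.54  0.44  0.21] [ 0.081  0.005 -0.012] 57.17 9.02
[(0.73, 36, -36, -8), (0.724, 32, -36, -8), (0.713, 40, -36, -8), (0.711, 28, -36, -8), (0.709, 40, -36, -2)] 1540
```

It swung once eased to 66.7%. I'll fit its pose over a wider range.

```bash
cat > fit.py <<'E'
from st import *
o=r.get_obs();ps=[optics.capture(n) for n in("side","scene")]
H=[obs_mask(p,o) for p in ps]
def iou(x,k=(0,1)):
    s=[]
    for i in k:
        m=hullmask(ps[i],o,*x);s.append((m&H[i]).sum()/(m|H[i]).sum())
    return s
best=sorted([(sum(iou((t,a,b))),t,a,b) for t in range(-8,112,6) for a in range(-60,1,6) for b in range(-36,13,6)],reverse=True)
best=best[:6]+sorted([(sum(iou((t,a,b))),t,a,b) for t in range(best[0][1]-5,best[0][1]+6,2) for a in range(best[0][2]-4,best[0][2]+5,2) for b in range(best[0][3]-4,best[0][3]+5,2)],reverse=True)[:3]
for b in best: print(round(float(b[0]),3),b[1:],np.round(iou(b[1:]),3))
print(o["tcp_pos"].round(1),o["force"].round(2),round(o["clock"],2))
n=55;C=[]
for p in ps:
    u,v=w2px(p,o["tcp_pos"]).round().astype(int);C.append(cv2.resize(p["img"][max(v-n,0):v+n,max(u-n,0):u+n],(390,390),interpolation=cv2.INTER_CUBIC))
import time;cv2.imwrite(f"pics/f{o['clock']:.1f}.png",np.hstack(C))
E
python3 fit.py; ls pics
```

```text
0.95 (10, -36, -36) [0.95 0.  ]
0.926 (4, -30, -36) [0.926 0.   ]
0.924 (4, -36, -36) [0.924 0.   ]
0.915 (-2, -30, -36) [0.915 0.   ]
0.914 (10, -36, -30) [0.914 0.   ]
0.898 (16, -42, -24) [0.898 0.   ]
0.955 (7, -34, -36) [0.955 0.   ]
0.95 (9, -36, -36) [0.95 0.  ]
0.95 (5, -34, -36) [0.95 0.  ]
[567.5 224.9  67.3] [-0.1   0.11 -0.21] 9.07
crop0.png
crop1.png
f9.1.png
l1.png
l2.png
scene0.png
side0.png
w1.png
w2.png
```

servo_tool --plan '[{"x":0,"y":0,"z":0,"twist":0,"grip":80},{"x":0,"y":0,"z":-15,"twist":0,"grip":100},{"x":0,"y":0,"z":-25,"twist":0,"grip":100},{"x":0,"y":0,"z":-30,"twist":0,"grip":100},{"x":25,"y":0,"z":-30,"twist":0,"grip":100},{"x":20,"y":0,"z":-30,"twist":0,"grip":100},{"x":0,"y":0,"z":0,"twist":0,"grip":100},{"x":0,"y":0,"z":0,"twist":0,"grip":100},{"x":0,"y":0,"z":0,"twist":0,"grip":100}]'

```text
clock: 9.92
tcp_pos: [524.7, 211.1, 197.1]
eef_rot: [-0.155, 0.988, 0.0, 0.0]
force: [0.1, 0.6, -0.2]
finger_gap: 85.1
```

```bash
python3 - <<'E'
from h import *
o=r.get_obs();p=optics.capture("wrist");q=optics.capture("side");print(o["tcp_pos"].round(1),delta(o,[0,0,0],106.5)[1])
a=p["img"];hsv=cv2.cvtColor(a,cv2.COLOR_BGR2HSV);m=cv2.inRange(hsv,(92,110,180),(118,255,255))
n,l,st,ce=cv2.connectedComponentsWithStats(m)
for i in np.argsort(-st[1:,4])[:4]+1:
    pts=np.argwhere(l==i)[:,::-1].astype(np.float32);b=cv2.boxPoints(cv2.minAreaRect(pts));W=np.array([px2w(p,u,52,o)[:2] for u in b])
    print(st[i],b.round().tolist(),W.mean(0).round(1),[(np.hypot(*d).round(1),np.degrees(np.arctan2(d[1],d[0])).round(1)) for d in (W[1]-W[0],W[2]-W[1])])
cv2.imwrite("pics/m3.png",np.hstack([cv2.resize(a,(400,300)),cv2.resize(q["img"][230:380,180:380],(400,300))]))
E
```

```text
[524.7 211.1 197.1] 107.87
[  445     0   195    88 14198] [[445.0, 0.0], [639.0, 0.0], [639.0, 87.0], [445.0, 87.0]] [352.2 314.5] [(np.float64(128.1), np.float64(107.8)), (np.float64(54.9), np.float64(33.0))]
[ 287  186   74  117 7739] [[284.0, 300.0], [288.0, 185.0], [360.0, 187.0], [356.0, 303.0]] [536.4 216.3] [(np.float64(97.7), np.float64(-165.8)), (np.float64(55.2), np.float64(105.8))]
[540  87   5   2   5] [[540.0, 87.0], [540.0, 87.0], [544.0, 88.0], [544.0, 89.0]] [376.2 327.5] [(np.float64(0.4), np.float64(-172.1)), (np.float64(3.0), np.float64(91.6))]
[555  73   3   3   4] [[555.0, 75.0], [557.0, 73.0], [557.0, 73.0], [555.0, 75.0]] [365.3 332.4] [(np.float64(1.7), np.float64(156.0)), (np.float64(0.5), np.float64(70.2))]
```

View pics/m3.png

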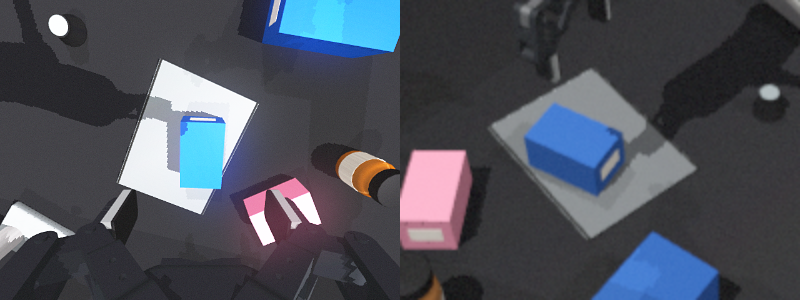

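Ninth picture: the tray dropped flat again on the mat, unharmed, so it slid rather than swung. A grip on only the top corner at the far end gives gravity a long lever on a small patch. I'll locate that end's edge precisely.

```bash
python3 - <<'E'
from h import *
from scipy.optimize import minimize
o=r.get_obs();w=optics.capture("wrist");s=optics.capture("scene");q=optics.capture("side")
def comp(p,lo,hi,X):
    hsv=cv2.cvtColor(p["img"],cv2.COLOR_BGR2HSV);m=cv2.inRange(hsv,lo,hi);n,l,st,ce=cv2.connectedComponentsWithStats(m)
    u,v=w2px(p,X,o).round().astype(int);i=l[v,u];m=(l==i).astype(np.uint8)
    h=np.zeros_like(m);cv2.fillConvexPoly(h,cv2.convexHull(np.argwhere(m)[:,::-1].astype(np.int32)),1);return h,st[i]
ms=[]
for p,lo in((w,(92,80,60)),(s,(100,100,40)),(q,(100,100,40))):
    h,st=comp(p,lo,(128,255,255),(538,214,52));ms.append((p,h));print(st)
def mask(p,x,y,a):
    c,sn=np.cos(a),np.sin(a);P=[w2px(p,(x+c*i-sn*j,y+sn*i+c*j,k),o) for i in(-45,45) for j in(-28,28) for k in(4,52)]
    m=np.zeros((480,640),np.uint8);cv2.fillConvexPoly(m,(cv2.convexHull(np.float32(P))*16).round().astype(np.int32),1,shift=4);return m
def f(v,k):return -sum((lambda m:(m&ms[i][1]).sum()/(m|ms[i][1]).sum())(mask(ms[i][0],*v)) for i in k)
for k in((0,),(1,),(2,),(0,1,2)):
    z=minimize(f,(538,214,.27),(k,),method="Nelder-Mead",options=dict(initial_simplex=[(538,214,.27),(546,214,.27),(538,222,.27),(538,214,.37)]));v=z.x
    print(k,v[:2].round(1),np.degrees(v[2]).round(1),z.fun, "end",(v[:2]+45*np.array([np.cos(v[2]),np.sin(v[2])])).round(1))
E
```

```text
[  287   186   114   146 11054]
[358 195  38  35 845]
[ 242  281   50   47 1434]
(0,) [539.6 218.6] 15.1 -0.5691192865105908 end [583.1 230.3]
(1,) [536.9 221.6] 15.6 -0.9275521405049396 end [580.3 233.6]
(2,) [539.6 216.9] 14.2 -0.9841370558375635 end [583.2 227.9]
(0, 1, 2) [539.9 217.6] 15.0 -2.472710803900305 end [583.3 229.2]
```

servo_tool --plan '[{"x":0,"y":0,"z":20,"twist":2.9,"grip":100},{"x":-21.1,"y":0.8,"z":25,"twist":0,"grip":95},{"x":-21.1,"y":0.8,"z":25,"twist":0,"grip":85},{"x":-21.1,"y":0.8,"z":25,"twist":0,"grip":80},{"x":0,"y":0,"z":20,"twist":0,"grip":80},{"x":0,"y":0,"z":15,"twist":0,"grip":80},{"x":0,"y":0,"z":10,"twist":0,"grip":80},{"x":0,"y":0,"z":0,"twist":0,"grip":80},{"x":0,"y":0,"z":0,"twist":0,"grip":80}]'

```text
clock: 10.92
tcp_pos: [585.0, 229.7, 56.7]
eef_rot: [-0.13, 0.991, -0.0, -0.001]
force: [-0.6, 0.7, 0.2]
finger_gap: 68.3
```

```bash
python3 - <<'E'
from h import *
o=r.get_obs();print(o["tcp_pos"].round(1),delta(o,[585.3,229.8,55],105))
E
```

```text
[585.  229.7  56.7] ([-0.4, -0.0, 1.7], 104.97, np.float64(-0.028306645279968734))
```

servo_tool --plan '[{"x":0,"y":0,"z":0.5,"twist":0,"grip":70},{"x":0,"y":0,"z":0,"twist":0,"grip":64},{"x":0,"y":0,"z":0,"twist":0,"grip":64},{"x":0,"y":0,"z":0,"twist":0,"grip":64},{"x":0,"y":0,"z":-5,"twist":0,"grip":64},{"x":0,"y":0,"z":-5,"twist":0,"grip":64},{"x":0,"y":0,"z":-5,"twist":0,"grip":64},{"x":0,"y":0,"z":-5,"twist":0,"grip":64},{"x":0,"y":0,"z":0,"twist":0,"grip":64}]'

```text
clock: 11.67
tcp_pos: [586.0, 230.0, 78.3]
eef_rot: [-0.13, 0.991, 0.0, 0.001]
force: [0.1, -0.0, -1.0]
finger_gap: 55.1
```

```bash
sed -i 's/for i in k:/for i in (0,):/; s/range(-60,1,6)/range(-60,1,6)/' fit.py; python3 fit.py
```

```text
0.951 (-2, -48, -30) [0.951]
0.934 (-8, -42, -36) [0.934]
0.929 (4, -48, -30) [0.929]
0.924 (4, -54, -24) [0.924]
0.921 (4, -48, -24) [0.921]
0.92 (10, -54, -24) [0.92]
0.971 (3, -50, -28) [0.971]
0.968 (-3, -46, -32) [0.968]
0.967 (1, -48, -32) [0.967]
[586.  230.   78.3] [ 0.07 -0.02 -1.05] 11.67
```

servo_tool --plan '[{"x":0,"y":0,"z":-5,"twist":0,"grip":65},{"x":0,"y":0,"z":-5,"twist":0,"grip":65.5},{"x":0,"y":0,"z":0,"twist":0,"grip":65.5},{"x":0,"y":0,"z":0,"twist":0,"grip":65.5}]'

```text
clock: 12.1
tcp_pos: [585.9, 230.0, 87.5]
eef_rot: [-0.13, 0.991, 0.0, 0.001]
force: [0.7, 0.5, 0.1]
finger_gap: 56.2
```

```bash
python3 fit.py
```

```text
0.932 (16, -48, -30) [0.932]
0.931 (22, -54, -24) [0.931]
0.927 (28, -54, -18) [0.927]
0.913 (34, -54, -12) [0.913]
0.912 (28, -54, -24) [0.912]
0.912 (22, -54, -30) [0.912]
0.965 (21, -52, -26) [0.965]
0.962 (21, -52, -28) [0.962]
0.954 (19, -50, -28) [0.954]
[585.9 230.   87.5] [0.66 0.49 0.14] 12.1
```

It is pivoting now (about 21°). I'll lift slowly at this grip.

servo_tool --plan '[{"x":0,"y":0,"z":-5,"twist":0,"grip":65.5},{"x":0,"y":0,"z":-5,"twist":0,"grip":65.5},{"x":0,"y":0,"z":-5,"twist":0,"grip":65.5},{"x":0,"y":0,"z":0,"twist":0,"grip":65.5},{"x":0,"y":0,"z":0,"twist":0,"grip":65.5}]'

```text
clock: 12.62
tcp_pos: [586.1, 230.0, 102.8]
eef_rot: [-0.13, 0.991, 0.0, 0.001]
force: [1.6, 0.6, 2.0]
finger_gap: 55.8
```

```bash
python3 fit.py
```

```text
0.958 (40, -54, -24) [0.958]
0.936 (40, -54, -18) [0.936]
0.919 (34, -54, -30) [0.919]
0.907 (34, -54, -24) [0.907]
0.901 (46, -54, -18) [0.901]
0.899 (46, -54, -12) [0.899]
0.983 (39, -54, -22) [0.983]
0.971 (37, -54, -24) [0.971]
0.968 (39, -54, -24) [0.968]
[586.1 230.  102.8] [1.58 0.6  1.95] 12.62
```

servo_tool --plan '[{"x":0,"y":0,"z":-5,"twist":0,"grip":65.5},{"x":0,"y":0,"z":-5,"twist":0,"grip":65.5},{"x":0,"y":0,"z":-5,"twist":0,"grip":65.5},{"x":0,"y":0,"z":0,"twist":0,"grip":65.5},{"x":0,"y":0,"z":0,"twist":0,"grip":65.5}]'

```text
clock: 13.13
tcp_pos: [585.4, 229.8, 117.2]
eef_rot: [-0.13, 0.991, 0.0, 0.0]
force: [0.1, 0.4, -0.8]
finger_gap: 55.8
```

```bash
python3 fit.py
```

```text
0.907 (94, -60, -12) [0.907]
0.906 (88, -60, -18) [0.906]
0.888 (94, -54, -6) [0.888]
0.888 (94, -60, -6) [0.888]
0.888 (100, -60, 0) [0.888]
0.884 (88, -54, -18) [0.884]
0.944 (93, -62, -12) [0.944]
0.944 (93, -60, -12) [0.944]
0.938 (95, -58, -8) [0.938]
[585.4 229.8 117.2] [ 0.08  0.42 -0.77] 13.13
```

About 93° now, hanging with the lower end a few mm above the mat. I'll lower it until it touches.

servo_tool --plan '[{"x":0,"y":0,"z":2,"twist":0,"grip":65.5},{"x":0,"y":0,"z":2,"twist":0,"grip":65.5},{"x":0,"y":0,"z":2,"twist":0,"grip":65.5},{"x":0,"y":0,"z":1,"twist":0,"grip":65.5},{"x":0,"y":0,"z":0,"twist":0,"grip":65.5},{"x":0,"y":0,"z":0,"twist":0,"grip":65.5}]'

```text
clock: 13.73
tcp_pos: [585.1, 229.7, 109.6]
eef_rot: [-0.13, 0.991, 0.0, -0.0]
force: [0.5, -0.2, -0.7]
finger_gap: 55.9
```

```bash
python3 fit.py; ls -t pics|head -1
```

```text
0.911 (88, -60, -18) [0.911]
0.91 (94, -60, -6) [0.91]
0.901 (94, -60, -12) [0.901]
0.901 (88, -54, -12) [0.901]
0.898 (94, -54, -6) [0.898]
0.886 (88, -60, -12) [0.886]
0.954 (89, -58, -14) [0.954]
0.952 (89, -60, -14) [0.952]
0.941 (91, -62, -14) [0.941]
[585.1 229.7 109.6] [ 0.53 -0.22 -0.72] 13.73
f13.7.png
```

servo_tool --plan '[{"x":0,"y":0,"z":1,"twist":0,"grip":65.5},{"x":0,"y":0,"z":1,"twist":0,"grip":65.5},{"x":0,"y":0,"z":1,"twist":0,"grip":65.5},{"x":0,"y":0,"z":0,"twist":0,"grip":65.5},{"x":0,"y":0,"z":0,"twist":0,"grip":65.5}]'

```text
clock: 14.25
tcp_pos: [585.2, 229.8, 106.9]
eef_rot: [-0.13, 0.991, 0.0, 0.0]
force: [-0.3, -0.1, -0.3]
finger_gap: 55.7
```

```bash
python3 fit.py
```

```text
0.918 (94, -60, -6) [0.918]
0.912 (88, -60, -18) [0.912]
0.91 (94, -60, -12) [0.91]
0.903 (88, -54, -12) [0.903]
0.885 (94, -54, -6) [0.885]
0.885 (82, -60, -24) [0.885]
0.938 (93, -60, -10) [0.938]
0.934 (93, -62, -10) [0.934]
0.933 (95, -60, -6) [0.933]
[585.2 229.8 106.9] [-0.35 -0.08 -0.26] 14.25
```

View pics/f13.7.png

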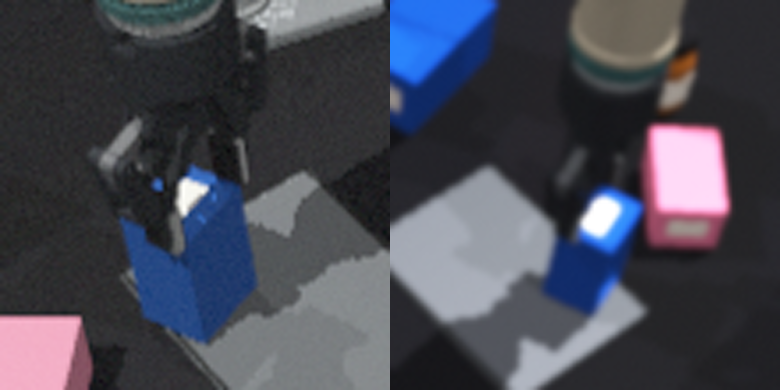

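Tenth picture: the tray stands on its end with a label on top and the open side away from the robot, close to the mat's edge. I'll shift it 30 mm inward before letting go.

servo_tool --plan '[{"x":0,"y":0,"z":0,"twist":0,"grip":63},{"x":0,"y":0,"z":0,"twist":0,"grip":63},{"x":0,"y":0,"z":-5,"twist":0,"grip":63},{"x":0,"y":0,"z":-5,"twist":0,"grip":63},{"x":0,"y":-10,"z":0,"twist":0,"grip":63},{"x":10,"y":-10,"z":0,"twist":0,"grip":63},{"x":10,"y":-10,"z":0,"twist":0,"grip":63},{"x":0,"y":0,"z":3,"twist":0,"grip":63},{"x":0,"y":0,"z":3,"twist":0,"grip":63},{"x":0,"y":0,"z":2,"twist":0,"grip":63},{"x":0,"y":0,"z":2,"twist":0,"grip":63},{"x":0,"y":0,"z":1,"twist":0,"grip":65.5},{"x":0,"y":0,"z":0,"twist":0,"grip":65.5},{"x":0,"y":0,"z":0,"twist":0,"grip":65.5}]'

```text
clock: 15.52
tcp_pos: [573.8, 195.9, 105.8]
eef_rot: [-0.131, 0.991, -0.0, 0.0]
force: [-0.5, -0.6, 0.8]
finger_gap: 56.1
```

```bash
python3 fit.py
```

```text
0.906 (88, -54, -12) [0.906]
0.904 (94, -60, -6) [0.904]
0.9 (94, -54, -6) [0.9]
0.896 (88, -60, -18) [0.896]
0.883 (82, -54, -18) [0.883]
0.874 (100, -60, 0) [0.874]
0.942 (91, -56, -12) [0.942]
0.93 (93, -56, -10) [0.93]
0.929 (93, -58, -10) [0.929]
[573.8 195.9 105.8] [-0.52 -0.62  0.76] 15.52
```

Touching the mat, so I release and rise. Then I'll check that it stands before tipping it over its floor edge.

servo_tool --plan '[{"x":0,"y":0,"z":0,"twist":0,"grip":68},{"x":0,"y":0,"z":0,"twist":0,"grip":75},{"x":0,"y":0,"z":0,"twist":0,"grip":80},{"x":0,"y":0,"z":0,"twist":0,"grip":80},{"x":0,"y":0,"z":-15,"twist":0,"grip":80},{"x":0,"y":0,"z":-20,"twist":0,"grip":80},{"x":0,"y":0,"z":-20,"twist":0,"grip":60},{"x":-20,"y":0,"z":0,"twist":0,"grip":35},{"x":-25,"y":0,"z":0,"twist":0,"grip":35},{"x":-25,"y":0,"z":0,"twist":0,"grip":35},{"x":0,"y":0,"z":0,"twist":0,"grip":35},{"x":0,"y":0,"z":0,"twist":0,"grip":35}]'

```text
clock: 16.62
tcp_pos: [642.0, 213.9, 160.2]
eef_rot: [-0.13, 0.991, 0.0, -0.0]
force: [-0.2, -0.3, 0.3]
finger_gap: 30.2
```

```bash
cat > pose.py <<'E'
from h import *
from scipy.optimize import minimize
import sys
def fitbox(dims,x0,z0,cams=("side","scene")):
    ms=[]
    for n in cams:
        p=optics.capture(n);hsv=cv2.cvtColor(p["img"],cv2.COLOR_BGR2HSV);m=cv2.inRange(hsv,(100,90,30),(128,255,255))
        n_,l,st,ce=cv2.connectedComponentsWithStats(m);u,v=w2px(p,(x0[0],x0[1],z0+dims[2]/2))
        i=1+np.argmin(np.where(st[1:,4]>150,np.hypot(ce[1:,0]-u,ce[1:,1]-v),1e9));m=(l==i).astype(np.uint8)
        h=np.zeros_like(m);cv2.fillConvexPoly(h,cv2.convexHull(np.argwhere(m)[:,::-1].astype(np.int32)),1);ms.append((p,h))
    a,b,c=dims
    def mask(p,x,y,t):
        C,S=np.cos(t),np.sin(t);P=[w2px(p,(x+C*i-S*j,y+S*i+C*j,k)) for i in(-a/2,a/2) for j in(-b/2,b/2) for k in(z0,z0+c)]
        m=np.zeros((480,640),np.uint8);cv2.fillConvexPoly(m,(cv2.convexHull(np.float32(P))*16).round().astype(np.int32),1,shift=4);return m
    def iou(v,k):m=mask(ms[k][0],*v);return (m&ms[k][1]).sum()/(m|ms[k][1]).sum()
    out=[]
    for K in([0],[1],[0,1]):
        v0=np.array(x0,float);S=[v0,v0+[8,0,0],v0+[0,8,0],v0+[0,0,.15]]
        z=minimize(lambda v:-sum(iou(v,k) for k in K),v0,method="Nelder-Mead",options=dict(initial_simplex=S))
        print(K,z.x[:2].round(1),np.degrees(z.x[2]).round(1),[round(float(iou(z.x,k)),3) for k in K])
    return z.x
if __name__=="__main__":
    a=[float(s) for s in sys.argv[1:]];fitbox(a[:3],(a[3],a[4],np.radians(a[5])),a[6])
E
python3 pose.py 48 56 90 585 199 15 4; python3 -c "
from h import *
o=r.get_obs();print(o['tcp_pos'],delta(o,[0,0,0])[1],o['clock'],o['finger_gap'])"
```

```text
[0] [586.8 198.7] 16.5 [0.978]
[1] [585.5 199.2] 15.5 [0.915]
[0, 1] [586.  198.9] 14.9 [0.973, 0.915]
[640.27866569 213.57309589 160.27451566] 104.98 16.7167 29.875732307874845
```

Standing at (586,199), upright. Now I come down outside the open side and push the top toward the robot.

servo_tool --plan '[{"x":0,"y":0,"z":20,"twist":0,"grip":35},{"x":0,"y":0,"z":20,"twist":0,"grip":35},{"x":0,"y":0,"z":20,"twist":0,"grip":35},{"x":6,"y":0,"z":0,"twist":0,"grip":35},{"x":6,"y":0,"z":0,"twist":0,"grip":35},{"x":6,"y":0,"z":0,"twist":0,"grip":35},{"x":5,"y":0,"z":0,"twist":0,"grip":35},{"x":5,"y":0,"z":0,"twist":0,"grip":35},{"x":5,"y":0,"z":0,"twist":0,"grip":35},{"x":5,"y":0,"z":0,"twist":0,"grip":35},{"x":5,"y":0,"z":0,"twist":0,"grip":35},{"x":5,"y":0,"z":0,"twist":0,"grip":35},{"x":5,"y":0,"z":0,"twist":0,"grip":35},{"x":4,"y":0,"z":0,"twist":0,"grip":35}]'

```text
clock: 17.88
tcp_pos: [585.5, 198.8, 100.8]
eef_rot: [-0.13, 0.991, 0.0, -0.0]
force: [-0.8, -0.5, 0.0]
finger_gap: 30.0
```

```bash
echo stand; python3 pose.py 48 56 90 586 199 15 4; echo lying; python3 pose.py 90 56 48 520 181 15 4;  python3 -c "
from h import *
o=r.get_obs();print(o['tcp_pos'],o['force'])"
```

```text
stand
[0] [567.9 189.6] 24.5 [0.667]
[1] [557.6 196.8] -20.7 [0.752]
[0, 1] [560.8 194.9] 6.9 [0.634, 0.7]
lying
[0] [566.5 174.1] 93.2 [0.831]
[1] [526.2 193.4] -2.0 [0.884]
[0, 1] [532.5 191.2] -2.4 [0.424, 0.824]
[586.30042714 199.02370483 100.83654302] [-0.72334017 -0.08439564 -0.15317101]
```

servo_tool --plan '[{"x":3,"y":0,"z":0,"twist":0,"grip":35},{"x":3,"y":0,"z":0,"twist":0,"grip":35},{"x":3,"y":0,"z":0,"twist":0,"grip":35},{"x":3,"y":0,"z":0,"twist":0,"grip":35},{"x":0,"y":0,"z":0,"twist":0,"grip":35},{"x":0,"y":0,"z":0,"twist":0,"grip":35},{"x":0,"y":0,"z":0,"twist":0,"grip":35},{"x":0,"y":0,"z":0,"twist":0,"grip":35}]'

```text
clock: 18.75
tcp_pos: [574.8, 195.9, 100.9]
eef_rot: [-0.13, 0.991, 0.0, 0.0]
force: [-0.8, -0.4, -0.3]
finger_gap: 30.1
```

```bash
python3 pose.py 90 56 48 520 181 15 4; python3 - <<'E'
from h import *
o=r.get_obs();print(o['tcp_pos'],o['force'],o['clock'])
p=optics.capture("side");q=optics.capture("scene")
cv2.imwrite("pics/t1.png",np.hstack([cv2.resize(p["img"][230:370,190:340],(400,373)),cv2.resize(q["img"][165:265,320:430],(400,373))]))
E
```

```text
[0] [518.8 180.9] 16.3 [0.975]
[1] [515.3 181.7] 17.9 [0.888]
[0, 1] [518.2 180.5] 14.7 [0.979, 0.883]
[574.71663668 195.92916285 100.80687995] [0.09764021 0.2435894  0.2957008 ] 18.85
```

View pics/t1.png

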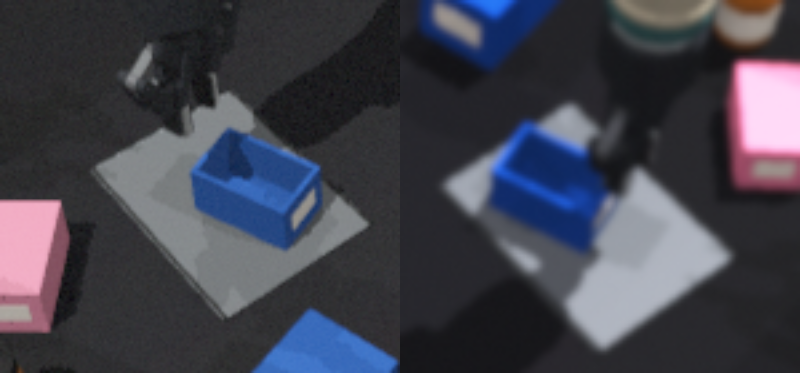

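Eleventh picture: the tray lies right way up, open side up, at (518,180). Now I take a centre grip.

servo_tool --plan '[{"x":0,"y":0,"z":0,"twist":0,"grip":70},{"x":19.5,"y":0,"z":0,"twist":0,"grip":100},{"x":19.5,"y":0,"z":0,"twist":0,"grip":100},{"x":19.6,"y":0,"z":0,"twist":0,"grip":100},{"x":0,"y":0,"z":10,"twist":0,"grip":100},{"x":0,"y":0,"z":20,"twist":0,"grip":100},{"x":0,"y":0,"z":20,"twist":0,"grip":100},{"x":0,"y":0,"z":15,"twist":0,"grip":100},{"x":0,"y":0,"z":5,"twist":0,"grip":100},{"x":0,"y":0,"z":0,"twist":0,"grip":75},{"x":0,"y":0,"z":0,"twist":0,"grip":65},{"x":0,"y":0,"z":0,"twist":0,"grip":60},{"x":0,"y":0,"z":0,"twist":0,"grip":60},{"x":0,"y":0,"z":0,"twist":0,"grip":60},{"x":0,"y":0,"z":-10,"twist":0,"grip":60},{"x":0,"y":0,"z":-25,"twist":0,"grip":60},{"x":0,"y":0,"z":-30,"twist":0,"grip":60},{"x":0,"y":0,"z":-30,"twist":0,"grip":60},{"x":0,"y":0,"z":0,"twist":0,"grip":60}]'

```text
clock: 20.53
tcp_pos: [522.0, 181.7, 132.6]
eef_rot: [-0.13, 0.991, 0.001, 0.006]
force: [0.3, 1.2, -0.4]
finger_gap: 55.4
```

```bash
python3 fit.py; python3 - <<'E'
from h import *
o=r.get_obs();print(delta(o,[599,-228,130],82.4))
E
```

```text
0.614 (100, -18, 12) [0.614]
0.602 (28, -12, 6) [0.602]
0.6 (94, -18, 12) [0.6]
0.599 (28, -18, 6) [0.599]
0.599 (34, -12, 12) [0.599]
0.599 (34, -18, 12) [0.599]
0.679 (103, -14, 16) [0.679]
0.668 (105, -14, 16) [0.668]
0.666 (101, -14, 16) [0.666]
[522.  181.7 132.6] [ 0.28  1.21 -0.43] 20.53
([28.3, -415.8, -2.1], 104.97, np.float64(22.574320735165273))
```

servo_tool --plan '[{"x":0,"y":0,"z":0,"twist":5.65,"grip":55},{"x":0,"y":0,"z":0,"twist":5.65,"grip":55},{"x":0,"y":0,"z":0,"twist":5.65,"grip":55},{"x":0,"y":0,"z":0,"twist":5.65,"grip":55},{"x":-5,"y":-15,"z":0,"twist":0,"grip":55},{"x":-9.3,"y":-28.3,"z":0,"twist":0,"grip":55},{"x":-9.3,"y":-28.3,"z":0,"twist":0,"grip":55},{"x":-9.3,"y":-28.3,"z":0,"twist":0,"grip":55},{"x":-9.3,"y":-28.3,"z":0,"twist":0,"grip":55},{"x":-9.3,"y":-28.3,"z":0,"twist":0,"grip":55},{"x":-9.3,"y":-28.3,"z":0,"twist":0,"grip":55},{"x":-9.3,"y":-28.3,"z":0,"twist":0,"grip":55},{"x":-9.3,"y":-28.3,"z":0,"twist":0,"grip":55},{"x":-9.3,"y":-28.3,"z":0,"twist":0,"grip":55},{"x":0,"y":0,"z":0,"twist":0,"grip":55},{"x":0,"y":0,"z":0,"twist":0,"grip":55},{"x":0,"y":0,"z":0,"twist":0,"grip":55},{"x":0,"y":0,"z":0,"twist":0,"grip":55}]'

```text
clock: 22.13
tcp_pos: [569.1, -97.2, 125.0]
eef_rot: [0.066, 0.998, 0.001, -0.001]
force: [-0.3, 0.8, -0.2]
finger_gap: 55.2
```

```bash
python3 - <<'E'
from h import *
o=r.get_obs();print(o["tcp_pos"].round(1),o["clock"],o["finger_gap"],delta(o,[599,-228,90],82.4))
p=optics.capture("wrist");s=optics.capture("scene");q=optics.capture("side")
for n,c in(("wrist",p),("scene",s),("side",q)):
    hsv=cv2.cvtColor(c["img"],cv2.COLOR_BGR2HSV)
    for k,lo,hi in(("green",(55,90,60),(80,255,255)),("red",(0,150,90),(6,255,255))):
        m=cv2.inRange(hsv,lo,hi);N,l,st,ce=cv2.connectedComponentsWithStats(m)
        for i in np.argsort(-st[1:,4])[:3]+1:
            print(n,k,ce[i].round(1),st[i][4],px2w(c,ce[i],46,o).round(1))
cv2.imwrite("pics/p1.png",np.hstack([cv2.resize(p["img"],(400,300)),cv2.resize(s["img"][200:380,180:420],(400,300))]))
E
```

```text
[569.1 -97.2 125. ] 22.1333 55.163158634420974 ([-47.0, -125.8, 34.8], 82.41, np.float64(0.010547452499039878))
wrist green [  6.4 100.7] 660 [ 454.9 -252.7   46. ]
wrist green [ 72. 161.] 11 [ 490.2 -228.5   46. ]
wrist green [103.5 161. ] 8 [ 492.6 -210.9   46. ]
wrist red [204.1  98.3] 2943 [ 467.9 -146.9   46. ]
scene green [224.8 291. ] 151 [ 455.  -273.1   46. ]
scene green [186.8 332.1] 85 [ 483.  -410.3   46. ]
scene red [265.1 267.7] 117 [ 472.4 -151.5   46. ]
scene red [165.  346.2] 116 [ 477.4 -469.5   46. ]
scene red [417.1 284. ] 59 [785.8 108.2  46. ]
side green [429.  213.8] 8 [ 459.5 -253.5   46. ]
side red [614.8 109.5] 212 [  344.  -1089.5    46. ]
side red [399.7 233.7] 111 [ 465.1 -143.6   46. ]
side red [246.2 161. ] 20 [978.5 -76.6  46. ]
```

servo_tool --plan '[{"x":-6,"y":-16,"z":0,"twist":0,"grip":55},{"x":-10,"y":-27,"z":0,"twist":0,"grip":55},{"x":-10,"y":-27,"z":0,"twist":0,"grip":55},{"x":-10,"y":-27,"z":0,"twist":0,"grip":55},{"x":-10,"y":-27,"z":0,"twist":0,"grip":55},{"x":0,"y":0,"z":0,"twist":0,"grip":55},{"x":0,"y":0,"z":10,"twist":0,"grip":55},{"x":0,"y":0,"z":10,"twist":0,"grip":55},{"x":0,"y":0,"z":8,"twist":0,"grip":55},{"x":0,"y":0,"z":6,"twist":0,"grip":55},{"x":0,"y":0,"z":0,"twist":0,"grip":55},{"x":0,"y":0,"z":0,"twist":0,"grip":55},{"x":0,"y":0,"z":0,"twist":0,"grip":55}]'

```text
clock: 23.37
tcp_pos: [599.4, -226.9, 92.0]
eef_rot: [0.066, 0.998, -0.0, 0.0]
force: [0.6, -0.4, 0.4]
finger_gap: 55.3
```

```bash
cat > pl.py <<'E'
from h import *
o=r.get_obs();s=optics.capture("scene");print(o["tcp_pos"].round(1),o["force"].round(2),o["finger_gap"].__round__(2),o["clock"])
hsv=cv2.cvtColor(s["img"],cv2.COLOR_BGR2HSV);m=cv2.inRange(hsv,(100,110,40),(128,255,255));m[:250]=0;m[370:]=0;m[:,:215]=0;m[:,330:]=0
print("blue",cv2.boundingRect(m),m.sum()/255)
cv2.imwrite("pics/p2.png",cv2.resize(s["img"][240:375,190:370],(800,600),interpolation=cv2.INTER_CUBIC))
E
python3 pl.py
```

```text
[ 599.4 -226.9   92. ] [ 0.58 -0.38  0.36] 55.29 23.3667
blue (256, 297, 37, 36) 594.0
```

servo_tool --plan '[{"x":0,"y":0,"z":2,"twist":0,"grip":55},{"x":0,"y":0,"z":2,"twist":0,"grip":55},{"x":0,"y":0,"z":1,"twist":0,"grip":55},{"x":0,"y":0,"z":0,"twist":0,"grip":55},{"x":0,"y":0,"z":0,"twist":0,"grip":55}]'

```text
clock: 23.83
tcp_pos: [599.2, -227.4, 86.7]
eef_rot: [0.067, 0.998, 0.0, -0.0]
force: [-0.3, 0.2, -1.1]
finger_gap: 55.1
```

```bash
python3 pl.py
```

```text
[ 599.2 -227.4   86.7] [-0.32  0.17 -1.08] 55.1 23.8333
blue (255, 299, 37, 35) 586.0
```

servo_tool --plan '[{"x":0,"y":0,"z":1,"twist":0,"grip":55},{"x":0,"y":0,"z":1,"twist":0,"grip":55},{"x":0,"y":0,"z":0.7,"twist":0,"grip":55},{"x":0,"y":0,"z":0,"twist":0,"grip":55}]'

```text
clock: 24.22
tcp_pos: [599.1, -227.3, 83.9]
eef_rot: [0.067, 0.998, 0.0, -0.0]
force: [-0.8, 0.1, -0.5]
finger_gap: 55.7
```

servo_tool --plan '[{"x":0,"y":0,"z":0.6,"twist":0,"grip":55},{"x":0,"y":0,"z":0,"twist":0,"grip":55},{"x":0,"y":0,"z":0,"twist":0,"grip":55}]'

```text
clock: 24.47
tcp_pos: [599.3, -227.4, 83.7]
eef_rot: [0.067, 0.998, -0.0, 0.0]
force: [-0.5, -1.5, -0.0]
finger_gap: 54.9
```

servo_tool --plan '[{"x":0,"y":0,"z":0.6,"twist":0,"grip":55},{"x":0,"y":0,"z":0,"twist":0,"grip":55},{"x":0,"y":0,"z":0,"twist":0,"grip":55}]'

```text
clock: 24.72
tcp_pos: [599.3, -227.4, 83.6]
eef_rot: [0.066, 0.998, -0.0, 0.0]
force: [-2.6, 0.7, 5.4]
finger_gap: 55.4
```

Contact: z has stopped at 83.6 and the force reads 5 N upward. I ease the grip open and rise straight up.

servo_tool --plan '[{"x":0,"y":0,"z":0,"twist":0,"grip":62},{"x":0,"y":0,"z":0,"twist":0,"grip":65},{"x":0,"y":0,"z":0,"twist":0,"grip":66.5},{"x":0,"y":0,"z":0,"twist":0,"grip":68},{"x":0,"y":0,"z":0,"twist":0,"grip":74},{"x":0,"y":0,"z":0,"twist":0,"grip":82},{"x":0,"y":0,"z":0,"twist":0,"grip":85},{"x":0,"y":0,"z":0,"twist":0,"grip":85},{"x":0,"y":0,"z":-5,"twist":0,"grip":85},{"x":0,"y":0,"z":-15,"twist":0,"grip":85},{"x":0,"y":0,"z":-25,"twist":0,"grip":85},{"x":0,"y":0,"z":-30,"twist":0,"grip":85},{"x":0,"y":0,"z":-30,"twist":0,"grip":60},{"x":0,"y":0,"z":0,"twist":0,"grip":30},{"x":0,"y":0,"z":0,"twist":0,"grip":0},{"x":0,"y":0,"z":0,"twist":0,"grip":0},{"x":0,"y":0,"z":0,"twist":0,"grip":0},{"x":0,"y":0,"z":0,"twist":0,"grip":0}]'

```text
clock: 26.22
tcp_pos: [598.4, -227.0, 186.3]
eef_rot: [0.067, 0.998, 0.001, -0.001]
force: [-0.7, 0.2, -0.0]
finger_gap: 0.7
```

```bash
cat > key.py <<'E'
from h import *
o=r.get_obs();print(o["tcp_pos"].round(1),o["force"].round(2),o["clock"],round(o["finger_gap"],1))
for n in("wrist","scene","side"):
    c=optics.capture(n);hsv=cv2.cvtColor(c["img"],cv2.COLOR_BGR2HSV)
    for k,lo,hi in(("green",(55,110,60),(80,255,255)),("red",(0,150,90),(6,255,255)),("blue",(95,110,40),(128,255,255))):
        m=cv2.inRange(hsv,lo,hi);N,l,st,ce=cv2.connectedComponentsWithStats(m)
        for i in np.argsort(-st[1:,4])[:5]+1:
            X=px2w(c,ce[i],46,o)
            if -350<X[1]<-100 and 380<X[0]<720 and st[i][4]>20: print(n,k,ce[i].round(1),st[i],X.round(1))
    cv2.imwrite(f"pics/k_{n}_{o['clock']:.1f}.png",c["img"])
E
python3 key.py; python3 pose.py 90 56 48 599 -227 -7.6 56;python3 - <<'E'
from h import *
print(delta(r.get_obs(),[453.5,-272,120]))
E
```

```text
[ 598.4 -227.   186.3] [-0.68  0.19 -0.02] 26.2167 0.7
wrist green [227.1  34.6] [ 200   14   55   42 2037] [ 452.8 -270.4   46. ]
wrist red [409.5  33.8] [ 383   13   55   42 2004] [ 468.6 -149.8   46. ]
wrist blue [320.4 241.8] [  273   179    95   146 10871] [ 604.7 -228.1   46. ]
scene green [224.9 291.3] [216 284  18  15 144] [ 456.1 -273.5   46. ]
scene blue [272.3 310.4] [254 292  39  42 880] [ 582.3 -219.6   46. ]
side red [399.9 233.7] [392 228  17  13 107] [ 464.7 -143.9   46. ]
side blue [380.1 183.1] [362 165  40  39 941] [ 632.  -264.6   46. ]
[0] [ 600.2 -228.7] -7.9 [0.982]
[1] [ 597.3 -227.6] -7.6 [0.937]
[0, 1] [ 599.4 -227.7] -9.5 [0.977, 0.912]
([138.3, -63.7, 67.3], 82.38, None)
```

The tray is at (599,-228), centred on the pan, and released. The green key is at about (453.5,-271). I move over it with the gripper shut.

servo_tool --plan '[{"x":27.8,"y":-12.7,"z":0,"twist":0,"grip":0},{"x":27.8,"y":-12.7,"z":0,"twist":0,"grip":0},{"x":27.8,"y":-12.7,"z":0,"twist":0,"grip":0},{"x":27.8,"y":-12.7,"z":0,"twist":0,"grip":0},{"x":27.8,"y":-12.7,"z":0,"twist":0,"grip":0},{"x":0,"y":0,"z":20,"twist":0,"grip":0},{"x":0,"y":0,"z":20,"twist":0,"grip":0},{"x":0,"y":0,"z":20,"twist":0,"grip":0},{"x":0,"y":0,"z":20,"twist":0,"grip":0},{"x":0,"y":0,"z":15,"twist":0,"grip":0},{"x":0,"y":0,"z":0,"twist":0,"grip":0},{"x":0,"y":0,"z":0,"twist":0,"grip":0},{"x":0,"y":0,"z":0,"twist":0,"grip":0}]'

```text
clock: 27.55
tcp_pos: [453.7, -272.3, 93.7]
eef_rot: [0.066, 0.998, -0.0, 0.001]
force: [0.5, 0.5, -0.3]
finger_gap: 0.1
```

```bash
python3 key.py; python3 - <<'E'
from h import *
import glob
o=r.get_obs();c=cv2.imread(sorted(glob.glob("pics/k_scene_*"))[-1]);s=optics.capture("scene")
print(delta(o,[453,-271.5,64]),"tip px",w2px(s,o["tcp_pos"]-[0,0,19]),"key px",w2px(s,[453.5,-271.5,43]))
w=optics.capture("wrist");a=cv2.resize(w["img"],(400,300));b=cv2.resize(s["img"][245:335,190:310],(400,300),interpolation=cv2.INTER_CUBIC)
cv2.imwrite("pics/kk.png",np.hstack([a,b]))
E
```

```text
[ 453.7 -272.3   93.7] [ 0.49  0.46 -0.29] 27.55 0.1
wrist green [322.  272.1] [ 289  251   67   48 2593] [ 448.  -270.9   46. ]
wrist red [550.2 273.4] [ 516  250   71   48 2889] [ 464.7 -151.8   46. ]
scene green [225.1 291.1] [217 284  17  14 134] [ 455.8 -272.7   46. ]
scene red [265.1 267.8] [257 261  17  14 117] [ 472.5 -151.5   46. ]
scene blue [272.3 309.6] [254 289  38  45 924] [ 580.6 -218.    46. ]
side green [434.3 213.7] [428 208  13  12  78] [ 450.  -262.9   46. ]
side red [399.9 233.7] [392 228  17  13 108] [ 464.9 -144.    46. ]
side blue [380.1 183.2] [362 165  39  39 939] [ 632.  -264.5   46. ]
([1.0, 0.8, 30.1], 82.38, None) tip px [222.90428748 285.03519941] key px [225.09818008 290.77546443]
```

View pics/kk.png

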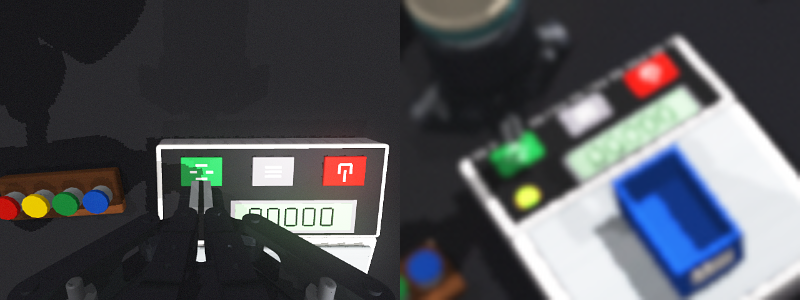

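Twelfth picture: the shut fingertips are directly over the green key, and the tray is upright on the pan. I descend slowly.

servo_tool --plan '[{"x":2,"y":0.5,"z":8,"twist":0,"grip":0},{"x":0,"y":0,"z":8,"twist":0,"grip":0},{"x":0,"y":0,"z":5,"twist":0,"grip":0},{"x":0,"y":0,"z":3,"twist":0,"grip":0},{"x":0,"y":0,"z":1,"twist":0,"grip":0},{"x":0,"y":0,"z":0,"twist":0,"grip":0}]'

```text
clock: 28.3
tcp_pos: [450.9, -270.9, 67.3]
eef_rot: [0.067, 0.998, 0.0, -0.0]
force: [0.0, -0.0, -0.0]
finger_gap: 0.0
```

servo_tool --plan '[{"x":0,"y":0,"z":1,"twist":0,"grip":0},{"x":0,"y":0,"z":1,"twist":0,"grip":0},{"x":0,"y":0,"z":0,"twist":0,"grip":0}]'

```text
clock: 28.55
tcp_pos: [451.2, -271.1, 65.9]
eef_rot: [0.067, 0.998, -0.0, 0.0]
force: [-0.7, 1.4, -0.7]
finger_gap: -0.1
```

servo_tool --plan '[{"x":0,"y":0,"z":0.7,"twist":0,"grip":0},{"x":0,"y":0,"z":0.7,"twist":0,"grip":0},{"x":0,"y":0,"z":0,"twist":0,"grip":0}]'

```text
clock: 28.8
tcp_pos: [451.1, -271.1, 64.5]
eef_rot: [0.067, 0.998, 0.0, 0.0]
force: [0.2, 0.2, 0.2]
finger_gap: -0.1
```

servo_tool --plan '[{"x":0,"y":0,"z":0.6,"twist":0,"grip":0},{"x":0,"y":0,"z":0.6,"twist":0,"grip":0},{"x":0,"y":0,"z":0,"twist":0,"grip":0}]'

```text
clock: 29.05
tcp_pos: [451.1, -271.0, 63.2]
eef_rot: [0.067, 0.998, 0.0, -0.0]
force: [-0.4, -0.6, -0.2]
finger_gap: 0.1
```

servo_tool --plan '[{"x":0,"y":0,"z":0.6,"twist":0,"grip":0},{"x":0,"y":0,"z":0,"twist":0,"grip":0},{"x":0,"y":0,"z":0,"twist":0,"grip":0}]'

```text
clock: 29.3
tcp_pos: [451.1, -271.0, 62.6]
eef_rot: [0.067, 0.998, 0.0, -0.0]
force: [0.4, -0.7, 0.3]
finger_gap: 0.0
```

servo_tool --plan '[{"x":0,"y":0,"z":0.6,"twist":0,"grip":0},{"x":0,"y":0,"z":0,"twist":0,"grip":0},{"x":0,"y":0,"z":0,"twist":0,"grip":0}]'

```text
clock: 29.55
tcp_pos: [451.2, -271.1, 62.2]
eef_rot: [0.067, 0.998, -0.0, 0.0]
force: [-0.1, -0.4, 1.0]
finger_gap: 0.1
```

servo_tool --plan '[{"x":0,"y":0,"z":0.6,"twist":0,"grip":0},{"x":0,"y":0,"z":0,"twist":0,"grip":0},{"x":0,"y":0,"z":0,"twist":0,"grip":0}]'

```text
clock: 29.8
tcp_pos: [451.3, -271.2, 61.7]
eef_rot: [0.067, 0.998, -0.0, 0.0]
force: [-0.2, 0.6, 3.5]
finger_gap: -0.1
```

servo_tool --plan '[{"x":0,"y":0,"z":0.6,"twist":0,"grip":0},{"x":0,"y":0,"z":0,"twist":0,"grip":0},{"x":0,"y":0,"z":0,"twist":0,"grip":0}]'

```text
clock: 30.05
tcp_pos: [451.4, -271.2, 61.2]
eef_rot: [0.067, 0.998, -0.0, 0.0]
force: [-1.0, 0.6, 5.1]
finger_gap: 0.1
```

servo_tool --plan '[{"x":0,"y":0,"z":0.6,"twist":0,"grip":0},{"x":0,"y":0,"z":0.4,"twist":0,"grip":0},{"x":0,"y":0,"z":0,"twist":0,"grip":0},{"x":0,"y":0,"z":0,"twist":0,"grip":0},{"x":0,"y":0,"z":0,"twist":0,"grip":0},{"x":0,"y":0,"z":0,"twist":0,"grip":0}]'

```text
clock: 30.55
tcp_pos: [451.4, -271.2, 60.7]
eef_rot: [0.067, 0.998, -0.0, 0.001]
force: [-1.0, 0.9, 8.2]
finger_gap: -0.2
```

servo_tool --plan '[{"x":0,"y":0,"z":0,"twist":0,"grip":0},{"x":0,"y":0,"z":0,"twist":0,"grip":0},{"x":0,"y":0,"z":0,"twist":0,"grip":0},{"x":0,"y":0,"z":0,"twist":0,"grip":0},{"x":0,"y":0,"z":0,"twist":0,"grip":0},{"x":0,"y":0,"z":0,"twist":0,"grip":0}]'

```text
clock: 31.05
tcp_pos: [451.5, -271.2, 60.7]
eef_rot: [0.067, 0.998, -0.0, 0.001]
force: [-0.8, 1.3, 7.3]
finger_gap: 0.1
```

```bash
python3 -c "
from h import *
o=r.get_obs();print(o['force'],o['tcp_pos'],o['clock'])
for i in range(3): optics.capture('scene');print(r.get_obs()['force'].round(1))"
```

```text
[-0.8071989   1.29576937  7.28118411] [ 451.46759913 -271.19162085   60.65853823] 31.05
[-0.4  2.3  8.8]
[-1.   0.6  7.9]
[0.2 1.1 7.9]
```

Held at about 8 N for over 0.6 s, so now I lift off.

servo_tool --plan '[{"x":0,"y":0,"z":-3,"twist":0,"grip":0},{"x":0,"y":0,"z":-8,"twist":0,"grip":0},{"x":0,"y":0,"z":-20,"twist":0,"grip":0},{"x":0,"y":0,"z":-25,"twist":0,"grip":0},{"x":0,"y":0,"z":-25,"twist":0,"grip":0},{"x":0,"y":0,"z":-10,"twist":0,"grip":0},{"x":0,"y":0,"z":0,"twist":0,"grip":0},{"x":0,"y":0,"z":0,"twist":0,"grip":0},{"x":0,"y":0,"z":0,"twist":0,"grip":0},{"x":0,"y":0,"z":0,"twist":0,"grip":0},{"x":0,"y":0,"z":0,"twist":0,"grip":0},{"x":0,"y":0,"z":0,"twist":0,"grip":0}]'

```text
clock: 32.2
tcp_pos: [450.7, -270.7, 149.8]
eef_rot: [0.066, 0.998, 0.001, -0.001]
force: [0.3, 0.2, -0.2]
finger_gap: -0.0
```

```bash
python3 pose.py 90 56 48 599 -227 -7.6 56; python3 -c "
from h import *
o=r.get_obs();print(o['force'],o['tcp_pos'],o['joint_velocities'].round(4),o['clock']);print(r.sign_off())"
```

```text
[0] [ 599.5 -227.9] -9.8 [0.978]
[1] [ 598.4 -228.4] -8.9 [0.949]
[0, 1] [ 599.9 -228.4] -10.1 [0.981, 0.942]
[-0.75195835  0.02365852  0.47361204] [ 450.90936226 -270.95266124  150.2591219 ] [ 0.0012 -0.0028 -0.0058  0.0002  0.0016 -0.0006] 32.3
the job is handed in; nothing more can be done
None
```

The tray stands right way up on the middle of the pan, the tare key has been pressed and let go, and the job is handed in at about 32 s; `r.sign_off()` gives no verdict.

- **Turning the tray:** The tool cannot tilt, so I gripped the tray lightly by a top corner and lifted, letting it pivot onto its end. Then I tipped it over its floor edge onto the mat. A first try with an eased mid-grip failed: the tray slid out and dropped a few centimetres back onto the mat, still upside down and with no harm seen.
- **Placing:** I set it down on the pan with about 5 N contact and then released it. The last camera fit puts it at (599.9, −228.4), against my one estimate of the pan centre from the scene picture, (599, −228). It also shows it upright.
- **Tare key:** I pressed it with the shut fingertips at about 8 N. I held that for at least 0.6 s, short of a full second at that force but above 4 N for about 1 s. I then lifted clear, and the force returned to zero within noise.
- **Disagreements:** The cameras differed by up to about 5 mm on the key and tray positions, so I used averages and the combined fits. The pressing contact came about 1–2 mm lower than I had estimated.
- **Not checked:** I did not measure the bystanders again at the end. I saw no contact with them or with the grey and red keys.

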